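# Nest the leaning dessert cups and close the stack with its stopper

## Robot

A 6-joint arm with a two-finger parallel gripper is mounted at the origin on the work surface. World frame = base frame: x ahead of the robot, y to its left, z up, the work surface at z = 0. Lengths are in m, angles in rad, forces in N, time in s.
With the tool pointing down it reaches from about 0.4 to 0.825 m from the base axis. Payload 7 kg.
Tool frame: the origin (TCP) lies on the centre line of the jaws, within the pads' length; the fingertips stand 22 mm ahead of it and the grasp point (between the pads) lies 3 mm ahead of it; z points along the fingers, y is the line along which they close (so a half turn about z gives the same grasp; the last joint's range is limited). The gripper opens to 88 mm and grips with 3 to 60 N. Pads are 19 mm wide; open, the fingers measure 130 mm over their backs; the gripper's body (78 mm by 193 mm) begins 47 mm behind the grasp point.
Start: joints at [-0.969, 0.359, 0.012, 0, -1.224, -0.288], TCP at [0.208, -0.642, 0.249] pointing down, gripper open.
Joint ranges: [-3.07, 3.07], [-1.43, 2.12], [-1.02, 1.25], [-3.03, 1.67], [-3.05, -0], [-3.03, 3.03]. Speed limits (rad/s): [2.39, 2.39, 3.01, 3.14, 3.14, 3.14].

## Interface

Orientations are given as [roll, pitch, yaw] about the fixed x, y, z axes, in that order (R = Rz(yaw) Ry(pitch) Rx(roll)).
In Python, from station import monitor, viewer, order gives the robot as it stands. The module is installed in compiled form; this text tells all that it offers.
- The arm moves only by the tool servo_tool, never from a script. Its argument "targets" is a list of rows, each an object with "angular": the turn, a rotation vector about the tool's x, y, z in degrees, a list of three; "xyz": the shift along the tool's x, y, z in cm, a list of three; "claw": the finger opening in cm, from 0 to 8.76. A call has 1 to 20 rows; each row shifts and turns the commanded pose from where the row before left it, along the tool's axes as they then stand; what a row does not reach is not made up. A row lasts 1/10 s, in which the tool goes at most 50 mm and 8.59 degrees, less where a joint would pass 70% of its speed; a pose out of reach is approached as far as the arm can. A call is refused whole if a number of a shift passes 5 or a number of a turn 8.59, either way. A call with a gripper value outside its range is refused whole. The fingers move at their own pace and stop on an object; "force" is the grip in N (left out, the last holds). Time passes only in rows, so rows that do not move let the fingers close. It gives the time, the measured TCP pose, the force, the opening and the grip force at its end, in the units of the state.
- monitor.get_state(): the state, without advancing time (a new reading comes with each control period).
- viewer.grab_frame(name): name is "scene" or "top" or "wrist"; returns a dict with "color" (480x640x3 uint8, blue, green, red), "fovy" (degrees; the focal length in pixels is half the picture's height over the tangent of half this angle, whatever the lens; pixels are square), "cx", "cy" (the principal point, pixels), "R" (3x3) and "t" (3): a world point X has camera coordinates R X + t. Camera axes: x right, y down, z forward; pixel columns grow to the right and rows downward; lengths in m; the calibration is good to about 2 mm. The wrist camera is an equidistant fisheye: a pixel r from the principal point sees the ray r / f radians off the axis. A picture is of the moment at which its call begins. There is no depth.
- order.job_done(): hands the job in; it is judged then, once.
The state is a dict: "t": time; "q": joint angles; "qd": joint speeds; "joint_efforts": joint torques, N m; "eef_pos": TCP position; "ee_rot": TCP orientation; "force": force on the tool from outside, world axes, zero at the start; "moment": the same for the moment, N m; "width": finger opening in m; "gripper_force": force on a finger pad.
Only numpy, scipy, OpenCV 4.12 (cv2) and the standard library are available. Lean on these libraries where they do the work, as an engineer would, in place of code of your own. Each camera call takes 0.05 s, during which the arm holds its last target. There are 200 camera calls.

## Task

Put the dessert cups away as one loose stack: lift the green cup out of the slanted drying rack and lower it foot first into the brown cup on the marble board, then set the white cup from the rack into the green one, then close the white cup with the wooden stopper by its brass knob. Lower each piece gently and let go as soon as it sits, without pressing or dropping it, so that nothing wedges tight. Leave the stack standing upright on the board and the other things where they are.

Things in the scene. Friction and masses are not known exactly. Their poses are not given: they have to be found in the camera images.
- base_cup: dark brown cup, upright on the board, 160 g, 105 mm tall. Origin: centre of underside; z towards the mouth. Outside tapers evenly from 37.6 mm diameter at the underside to 60.6 mm at 72 mm up, then an almost straight band to 62 mm at the rim. Mouth 52 mm wide; the hollow has the same taper as the foot and is 50 mm deep. A second cup fits in until its underside is 60 mm above this one's.
- green_cup: green cup, same shape as the brown one, 130 to 210 g, leaning in one of the rack's two cradles (either one). Origin: centre of underside; z along its axis to the mouth, at the start 35 degrees from vertical; its y axis is level at the start. Grip its upper 33 mm band (60 to 62 mm across). Seated lightly in the brown cup, its underside is 60 mm above the brown one's and 60 mm of it stand out.
- white_cup: white cup, same shape, size, mass, origin and axes as the green one, leaning alike in the rack's other cradle. Seated lightly in the green cup, its underside is 60 mm above the green one's.
- stopper: tapered stopper upright on the table, narrow end down, 64 mm tall, 55 to 90 g: brown wooden plug 30 mm high, 45 mm diameter below to 54.6 mm above, and on it an upright brass knob, 24 mm diameter, 34 mm high. Origin: centre of underside, z up. Seated lightly in a cup, its underside is 83 mm above the cup's underside (22 mm of the plug inside).
- board: fixed marble board 240 (its x) x 300 x 16 mm; origin at the centre of its underside, so its top is 16 mm higher.
- rack: fixed rack: dark wooden base 170 x 250 mm, two cradles at its y = -65 and +65 mm (slanted foot plate and two steel rails each), 90 mm high at most. Origin: centre of the base's underside, z up. A cup's underside centre lies at x = 20, z = 46 mm and its axis along (-0.574, 0, 0.819) in this frame: the mouth leans to the rack's -x, towards the robot. Cups draw out along their axis.
- bowl_board: bystander: white bowl 96 mm wide, 42 mm high, on the marble board beside the brown cup; origin at the centre of its underside.
- bowl_back: bystander: white bowl 110 mm wide, 45 mm high, behind the task's things; origin at the centre of its underside.
- wood_pot: bystander: small brown pot with two black handles, 80 mm wide, 55 mm high, beyond the rack and board; origin at the centre of its underside.
- spoon: bystander: spoon with wooden handle lying on the table between the rack and the board; origin near its middle.
- mill: bystander: dark wooden pepper mill 155 mm tall, 54 mm wide, behind the board; origin at the centre of its underside.
- amber_jar: bystander: amber jar with black cap, 60 mm wide, 90 mm tall, nearer the robot than the board; origin at the centre of its underside.
- mister: bystander: brass plant mister 72 mm wide, 88 mm tall, nearer the robot than the rack; origin at the centre of its underside.
Mind the look-alikes: they are no part of the job. What is shaped like the white_cup but blue or purple is not meant.

How it is judged:
By the outcome, as a careful person would: the job done as asked, in the order asked, and still so for the second after the job is handed in, with the robot touching nothing.
It also fails if it takes over 72 s, if anything falls off the work surface, if the arm or the gripper's body presses on something with over 40 N, if the wrist force passes 120 N, or if a joint passes its speed limit or range.

## Working session

There is one attempt and no reset: what is moved stays moved. The work goes in short steps, Python scripts to look and compute and a tool call to move; the robot and the scene stay as the last step left them, time stands still between calls to the robot, and variables do not carry over. Pictures are saved under pics/ and viewed, at most 10 in all, crops included, and the job is handed in when it is done.

Besides the shell and the picture viewer there is one more tool, called after ">>>" as name([rows], argument=value, ...), one row to a line, values as JSON. servo_tool: Moves the arm, as the interface text tells. Its arguments: {"type":"object","properties":{"targets":{"type":"array"},"force":{"type":"number"}},"required":["targets"]}

```bash
mkdir -p pics; python3 - <<'E'
from station import monitor, viewer
import cv2,pickle,numpy as np
s=monitor.get_state();print({k:np.round(v,3).tolist() for k,v in s.items()})
d={}
for n in("scene","top","wrist"):
    f=viewer.grab_frame(n);d[n]=f;cv2.imwrite(f"pics/{n}0.png",f["color"]);print(n,f["fovy"],f["cx"],f["cy"],np.round(f["R"],3).tolist(),np.round(f["t"],3).tolist())
pickle.dump(d,open("f0.pkl","wb"))
E
```

```text
{'t': 0.0, 'q': [-0.969, 0.359, 0.011, -0.0, -1.224, -0.288], 'qd': [-0.001, 0.002, 0.001, 0.001, -0.001, -0.002], 'joint_efforts': [0.0, -58.272, 29.306, 6.998, 0.007, -0.0], 'eef_pos': [0.208, -0.642, 0.248], 'ee_rot': [3.14, -0.0, -2.828], 'force': [0.156, -0.96, 0.506], 'moment': [-0.019, 0.035, 0.03], 'gripper_force': 0.0, 'width': 0.088}
scene 57.02627773262251 323.24539358442615 241.77313499672945 [[0.202, 0.979, 0.01], [0.641, -0.124, -0.757], [-0.74, 0.159, -0.653]] [-0.083, -0.313, 1.477]
top 46.23150468081148 317.9037331347151 236.52257404083667 [[-0.038, -0.999, 0.001], [-0.97, 0.036, -0.242], [0.242, -0.01, -0.97]] [-0.009, 0.59, 0.966]
wrist 65.70646984690485 317.1674532824362 243.37792755926444 [[-0.308, 0.951, 0.001], [0.915, 0.296, 0.275], [0.261, 0.086, -0.961]] [0.675, -0.035, 0.39]
```

View pics/scene0.png

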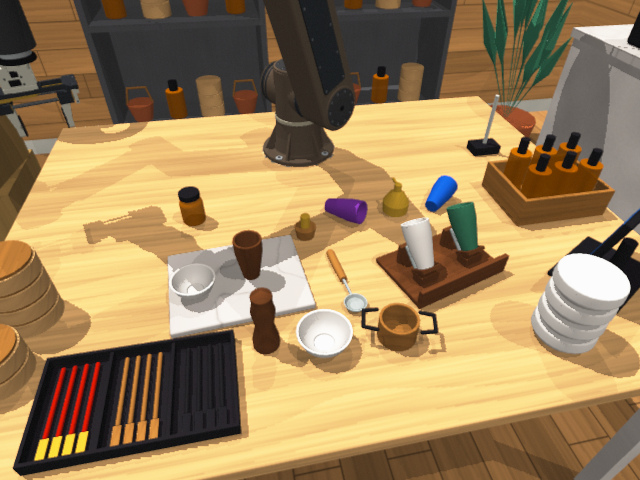

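View pics/top0.png

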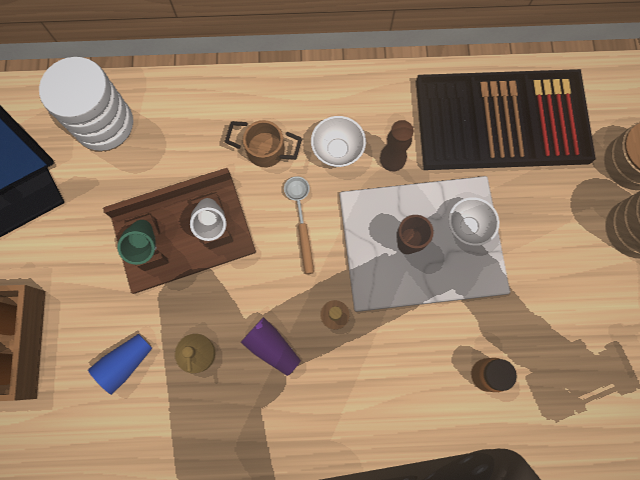

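The scene view shows the brown cup at (248,255), white at (418,243), green at (464,227) and the stopper at (305,228). In the top view they are at (415,233), (208,220), (138,242) and (336,313).

Candidates that could be confused (top view):
- **Green cup:** green (138,242) only. The blue cup lying at (120,363) and the purple one at (271,346) are decoys.
- **White cup:** white (208,220). The white bowls at (338,142) and (473,222) and the white stack at (85,100) are not it.
- **Stopper:** the knobbed wooden piece at (336,313). The brass mister at (195,352) is similar.
- **Base cup:** dark cup at (415,233). The mill at (397,145) is similar.

```bash
cat > h.py <<'E'
import numpy as np,cv2,pickle
from scipy.spatial.transform import Rotation as Ro
def foc(f): return 240/np.tan(np.radians(f["fovy"])/2)
def ray(f,u,v,fish=False):
    d=np.array([u-f["cx"],v-f["cy"]])/foc(f)
    if fish:
        r=np.hypot(*d); c=np.r_[d/r*np.sin(r),np.cos(r)] if r>0 else np.array([0,0,1.])
    else: c=np.r_[d,1]
    R=np.array(f["R"]);return -R.T@np.array(f["t"]),R.T@(c/np.linalg.norm(c))
def plane(f,u,v,z,fish=False):
    o,d=ray(f,u,v,fish);return o+d*(z-o[2])/d[2]
def proj(f,X,fish=False):
    c=np.array(f["R"])@X+f["t"]
    if fish:
        r=np.hypot(c[0],c[1]);th=np.arctan2(r,c[2]);p=c[:2]/max(r,1e-9)*th
    else:p=c[:2]/c[2]
    return p*foc(f)+[f["cx"],f["cy"]]
def tri(*rs):
    A=0;b=0
    for o,d in rs:
        M=np.eye(3)-np.outer(d,d);A=A+M;b=b+M@o
    return np.linalg.solve(A,b)
E
python3 - <<'E'
from h import *
d=pickle.load(open("f0.pkl","rb"));t=d["top"];s=d["scene"]
print("base",plane(t,415,233,.121),"stop",plane(t,336,313,.064))
c=cv2.resize(t["color"][165:345,95:350],None,fx=3.1,fy=3.1,interpolation=cv2.INTER_CUBIC);cv2.imwrite("pics/c1.png",c)
E
```

```text
base [ 0.57712988 -0.20175764  0.121     ] stop [ 0.44824633 -0.05847361  0.064     ]
```

View pics/c1.png

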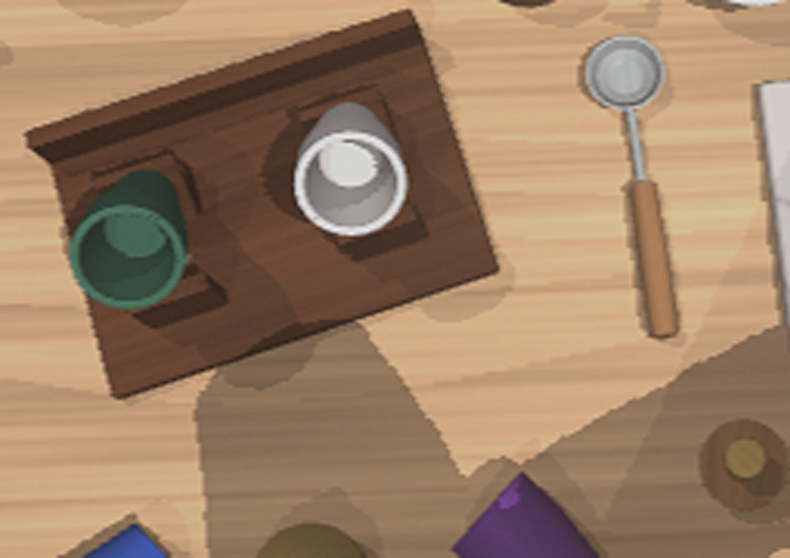

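The crop confirms it: the green mouth is centred at crop (129,254), the white one at (351,183), and the knob at (745,458). Both cups lean the same way in the rack.

```bash
python3 - <<'E'
from h import *
d=pickle.load(open("f0.pkl","rb"));t=d["top"];s=d["scene"]
P=lambda x,y:(x/3.1+95,y/3.1+165)
g=plane(t,*P(129,254),.132);w=plane(t,*P(351,183),.132);k=plane(t,*P(745,458),.064)
print("g",g,"w",w,"k",k,np.linalg.norm(g-w))
for z in(0.0,.015):
  a=plane(t,*P(120,398),z);b=plane(t,*P(497,268),z);e=a-b;print(np.linalg.norm(e),np.degrees(np.arctan2(-e[0],e[1])))
e=g-w;yaw=np.arctan2(-e[0],e[1]);print("yaw",np.degrees(yaw))
for m in(g,w):print("scene",proj(s,m))
print("scene base",proj(s,plane(t,415,233,.121)),"knob",proj(s,k))
# brown: top-view dark mask on board, ellipse of the contour
hsv=cv2.cvtColor(t["color"],cv2.COLOR_BGR2HSV)
m=((hsv[...,2]<110)&(hsv[...,1]>90)).astype(np.uint8);m[:, :380]=0;m[:,455:]=0;m[:205]=0;m[265:]=0
c=max(cv2.findContours(m,0,1)[0],key=cv2.contourArea);print(cv2.fitEllipse(c),cv2.minEnclosingCircle(c))
img=np.hstack([cv2.resize(s["color"][200:290,215:325],None,fx=3.6,fy=3.6),cv2.resize(s["color"][195:285,395:505],None,fx=3.6,fy=3.6)])
img2=cv2.resize(t["color"][190:270,380:440+50],(396,288));img2=np.hstack([img2,np.zeros((288,396,3),np.uint8)]);cv2.imwrite("pics/c2.png",np.vstack([img,img2]) if img.shape[1]==792 else img)
E
```

```text
g [0.56760793 0.28343834 0.132     ] w [0.60406113 0.16008324 0.132     ] k [ 0.4487551 -0.0572751  0.064    ] 0.12862859793510056
0.24688461004422685 17.469756084738243
0.24345571086387088 17.469756084738236
yaw 16.4631645620006
scene [458.14402789 205.01883201]
scene [412.92777008 220.89439587]
scene base [246.45167875 237.16682146] knob [303.79075691 214.74314934]
((415.613037109375, 231.1625213623047), (31.665529251098633, 33.56660461425781), 119.35323333740234) ((415.5, 231.5), 17.10272979736328)
```

View pics/c2.png

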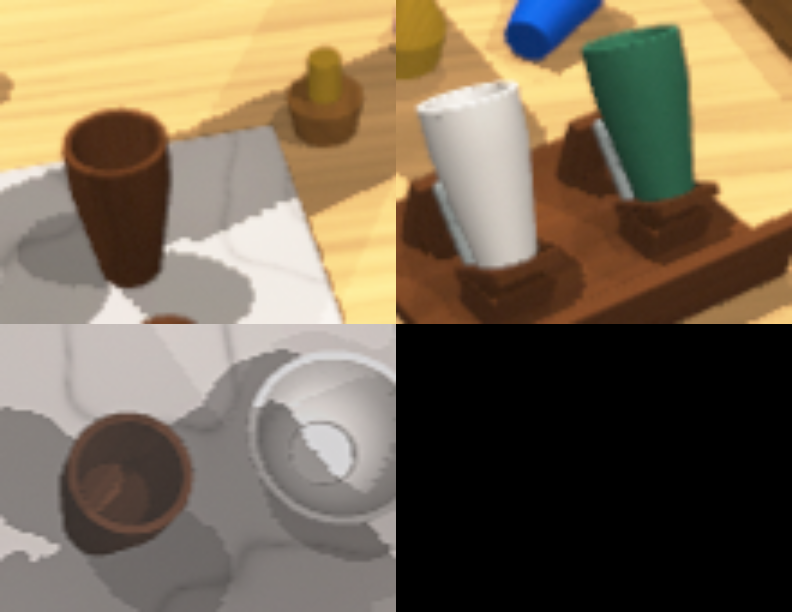

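The rims are clear. In the scene view, the brown rim is at (247.5,240), white mouth (415.5,222), green mouth (460.6,207.5) and knob top (305.3,214.7). In the top view, the brown rim is at (416.1,231.4).

```bash
python3 - <<'E'
from h import *
d=pickle.load(open("f0.pkl","rb"));t=d["top"];s=d["scene"]
P=lambda x,y:(x/3.1+95,y/3.1+165)
for n,a,b in(("base",(416.1,231.4),(247.5,240)),("w",P(351,183),(415.5,221.9)),("g",P(129,254),(460.6,207.5)),("k",P(745,458),(305.3,214.7))):
  X=tri(ray(t,*a),ray(s,*b));print(n,X.round(4),proj(t,X)-a,proj(s,X)-b)
T=-np.array(t["R"]).T@t["t"];print(T)
w=d["wrist"];print("wristcam in tool", (Ro.from_euler("xyz",[3.14,0,-2.828]).inv().apply(-np.array(w["R"]).T@w["t"]-[.208,-.642,.248])),Ro.from_euler("xyz",[3.14,0,-2.828]).inv().apply(np.array(w["R"])[2]))
E
```

```text
base [ 0.5812 -0.2025  0.1168] [-1.26590258 -0.05297256] [-1.05241571 -0.07788144]
w [0.6056 0.1631 0.1295] [-1.43953483 -0.41772243] [-1.18781174  0.17404728]
g [0.57   0.2876 0.1255] [-1.18262114 -0.39329711] [-0.92633635  0.19611036]
k [ 0.4491 -0.0554  0.0641] [-1.02839107 -0.13819608] [-0.75461777 -0.00201227]
[ 0.33835634 -0.02115395  1.08001693]
wristcam in tool [ 0.07390785 -0.00030927 -0.13560476] [-2.74908126e-01 -2.11276359e-04  9.61470477e-01]
```

>>> servo_tool([
  {"xyz":[-1.5,1.2,-0.4],"angular":[0,0,0],"claw":8.7},
  {"xyz":[-3.1,2.4,-0.8],"angular":[0,0,0],"claw":8.7},
  {"xyz":[-3.1,2.4,-0.8],"angular":[0,0,0],"claw":8.7},
  {"xyz":[-3.1,2.4,-0.8],"angular":[0,0,0],"claw":8.7},
  {"xyz":[-3.1,2.4,-0.8],"angular":[0,0,0],"claw":8.7},
  {"xyz":[-3.1,2.4,-0.8],"angular":[0,0,0],"claw":8.7},
  {"xyz":[-3.1,2.4,-0.8],"angular":[0,0,0],"claw":8.7},
  {"xyz":[-3.1,2.4,-0.8],"angular":[0,0,0],"claw":8.7},
  {"xyz":[-3.1,2.4,-0.8],"angular":[0,0,0],"claw":8.7},
  {"xyz":[-3.1,2.4,-0.8],"angular":[0,0,0],"claw":8.7},
  {"xyz":[-3.1,2.4,-0.8],"angular":[0,0,0],"claw":8.7},
  {"xyz":[-3.1,2.4,-0.8],"angular":[0,0,0],"claw":8.7},
  {"xyz":[-3.1,2.4,-0.8],"angular":[0,0,0],"claw":8.7},
  {"xyz":[-3.1,2.4,-0.8],"angular":[0,0,0],"claw":8.7},
  {"xyz":[-1.5,1.2,-0.4],"angular":[0,0,0],"claw":8.7},
  {"xyz":[0,0,0],"angular":[0,0,0],"claw":8.7},
])

```text
t: 1.75
eef_pos: [0.5176, -0.1863, 0.3609]
ee_rot: [-3.142, 0.001, -2.825]
force: [-0.0, -0.8, 0.0]
width: 0.087
gripper_force: 0.0
```

```bash
cat >> h.py <<'E'
def snap(tag,names):
    from station import viewer,monitor
    d={n:viewer.grab_frame(n) for n in names};d["s"]=monitor.get_state();pickle.dump(d,open(tag+".pkl","wb"))
    for n in names:cv2.imwrite(f"pics/{n}_{tag}.png",d[n]["color"])
    print("t",d["s"]["t"],"p",np.round(d["s"]["eef_pos"],4),"rpy",np.round(d["s"]["ee_rot"],4),"F",np.round(d["s"]["force"],2),d["s"]["width"],d["s"]["gripper_force"])
    return d
def goto(s,p,Rt):
    """shift (cm, current tool axes) and turn (deg, tool axes) to reach p,Rt"""
    R=Ro.from_euler("xyz",s["ee_rot"])
    print("shift",np.round(R.inv().apply(np.array(p)-s["eef_pos"])*100,2),"turn",np.round(np.degrees((R.inv()*Rt).as_rotvec()),2))
def ax(y,z):
    y=np.array(y)/np.linalg.norm(y);z=np.array(z)/np.linalg.norm(z);return Ro.from_matrix(np.c_[np.cross(y,z),y,z])
def rackR(yaw):
    c,s=np.cos(np.radians(yaw)),np.sin(np.radians(yaw));return ax([-s,c,0],[.574*c,.574*s,-.819])
E
python3 - <<'E'
from h import *
d=snap("w1",["wrist"]);w=d["wrist"]
for X in([.580,-.2025,.121],[.449,-.056,.064]):print(proj(w,X,True))
goto(d["s"],np.array([.569,.2855,.132])-.1*np.array([.549,.168,-.819]),rackR(17))
E
```

```text
t 1.8 p [ 0.5168 -0.1873  0.3606] rpy [ 3.1415e+00  1.0000e-04 -2.8254e+00] F [-0.53  0.07 -0.86] 0.08724127295391286 0.0
[285.2534065  261.99611907]
[437.77589865 184.16868242]
shift [-13.92  43.42  14.68] turn [  0.35 -35.02   1.08]
```

View pics/wrist_w1.png

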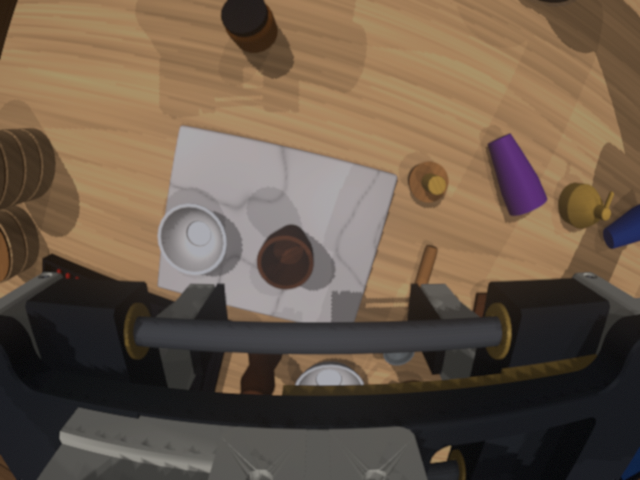

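The wrist view agrees with my estimates to 1 px: brown rim at (285.5,262) and knob at (437,185). Next I move to above the green cup.

>>> servo_tool([
  {"xyz":[-0.7,2.2,0],"angular":[0,0,0]},
  {"xyz":[-1.3,4.1,0.5],"angular":[0,0,0]},
  {"xyz":[-1.3,4.1,0.5],"angular":[0,0,0]},
  {"xyz":[-1.3,4.1,0.5],"angular":[0,0,0]},
  {"xyz":[-1.3,4.1,0.5],"angular":[0,0,0]},
  {"xyz":[-1.3,4.1,0.5],"angular":[0,0,0]},
  {"xyz":[-1.3,4.1,0.5],"angular":[0,0,0]},
  {"xyz":[-1.3,4.1,0.5],"angular":[0,0,0]},
  {"xyz":[-1.3,4.1,0.5],"angular":[0,0,0]},
  {"xyz":[-1.3,4.1,0.5],"angular":[0,0,0]},
  {"xyz":[-1.3,4.1,1.0],"angular":[0,0,0]},
  {"xyz":[0,0,0],"angular":[0,-7,0.2]},
  {"xyz":[0,0,0],"angular":[0,-7,0.2]},
  {"xyz":[0,0,0],"angular":[0,-7,0.2]},
  {"xyz":[0,0,0],"angular":[0,-7,0.2]},
  {"xyz":[0,0,0],"angular":[0,-7,0.2]},
  {"xyz":[1.2,0,1.7],"angular":[0,0,0]},
  {"xyz":[1.2,0,1.7],"angular":[0,0,0]},
  {"xyz":[1.2,0,1.7],"angular":[0,0,0]},
  {"xyz":[0,0,0],"angular":[0,0,0]},
])

```text
invalid input
```

```bash
python3 - <<'E'
from h import *
d=snap("w2",["wrist"]);w=d["wrist"]
for X in([.569,.2855,.132],[.605,.162,.132]):print(proj(w,X,True))
goto(d["s"],np.array([.569,.2855,.132])-.1*np.array([.549,.168,-.819]),rackR(17))
E
```

```text
t 1.85 p [ 0.5162 -0.1881  0.3604] rpy [ 3.1414e+00 -2.0000e-04 -2.8264e+00] F [ 0.56  0.26 -0.45] 0.08735470681307195 0.0
[605.71434206 349.8368626 ]
[542.2258835  358.44860279]
shift [-13.96  43.49  14.66] turn [  0.34 -35.04   1.02]
```

View pics/wrist_w2.png

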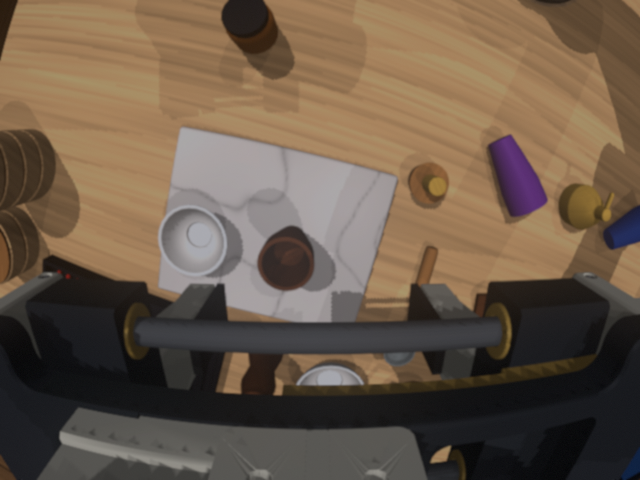

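The call was refused because the claw value was missing, so the picture is unchanged. Sending it again.

>>> servo_tool([
  {"xyz":[-0.7,2.2,0],"angular":[0,0,0],"claw":8.7},
  {"xyz":[-1.3,4.1,0.5],"angular":[0,0,0],"claw":8.7},
  {"xyz":[-1.3,4.1,0.5],"angular":[0,0,0],"claw":8.7},
  {"xyz":[-1.3,4.1,0.5],"angular":[0,0,0],"claw":8.7},
  {"xyz":[-1.3,4.1,0.5],"angular":[0,0,0],"claw":8.7},
  {"xyz":[-1.3,4.1,0.5],"angular":[0,0,0],"claw":8.7},
  {"xyz":[-1.3,4.1,0.5],"angular":[0,0,0],"claw":8.7},
  {"xyz":[-1.3,4.1,0.5],"angular":[0,0,0],"claw":8.7},
  {"xyz":[-1.3,4.1,0.5],"angular":[0,0,0],"claw":8.7},
  {"xyz":[-1.3,4.1,0.5],"angular":[0,0,0],"claw":8.7},
  {"xyz":[-1.3,4.1,1.0],"angular":[0,0,0],"claw":8.7},
  {"xyz":[0,0,0],"angular":[0,-7,0.2],"claw":8.7},
  {"xyz":[0,0,0],"angular":[0,-7,0.2],"claw":8.7},
  {"xyz":[0,0,0],"angular":[0,-7,0.2],"claw":8.7},
  {"xyz":[0,0,0],"angular":[0,-7,0.2],"claw":8.7},
  {"xyz":[0,0,0],"angular":[0,-7,0.2],"claw":8.7},
  {"xyz":[1.2,0,1.7],"angular":[0,0,0],"claw":8.7},
  {"xyz":[1.2,0,1.7],"angular":[0,0,0],"claw":8.7},
  {"xyz":[1.2,0,1.7],"angular":[0,0,0],"claw":8.7},
  {"xyz":[0,0,0],"angular":[0,0,0],"claw":8.7},
])

```text
t: 3.85
eef_pos: [0.5157, 0.2573, 0.2432]
ee_rot: [-3.135, 0.576, -2.847]
force: [0.6, -1.2, -0.6]
width: 0.087
gripper_force: 0.0
```

```bash
python3 - <<'E'
from h import *
d=snap("w3",["wrist"]);w=d["wrist"]
for X in([.569,.2855,.132],[.605,.162,.132]):print(proj(w,X,True))
goto(d["s"],np.array([.569,.2855,.132])-.1*np.array([.549,.168,-.819]),rackR(17))
E
```

```text
t 3.9 p [0.5168 0.2576 0.2451] rpy [-3.1393  0.5777 -2.8547] F [ 0.27 -0.15  0.41] 0.08729610784172057 0.0
[335.11971884 228.48409442]
[166.06075476 227.74607065]
shift [1.66 1.15 2.64] turn [-0.45 -1.93 -0.46]
```

View pics/wrist_w3.png

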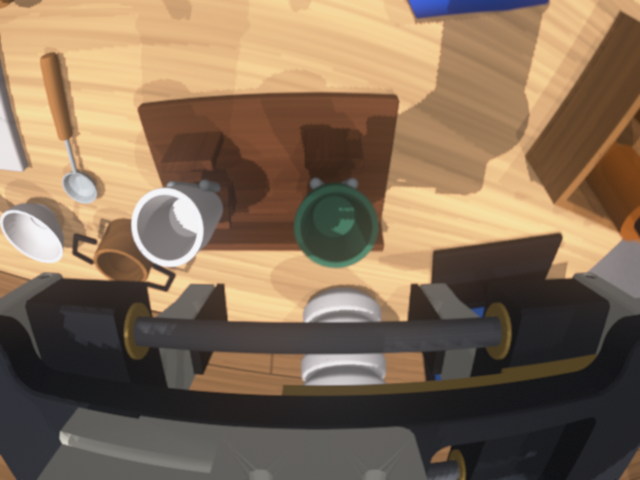

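Green mouth seen at about (336.5,226) and white at (168.5,225.5), both within 2–3 px of the prediction. I apply that correction of about 2 mm.

```bash
python3 - <<'E'
from h import *
from station import monitor
s=monitor.get_state();print(s["eef_pos"],s["ee_rot"])
a=rackR(17).as_matrix()[:,2]
goto(s,np.array([.5673,.2861,.131])+.012*a,rackR(17))
print(rackR(17).inv().apply(np.array([.5673,.2861,.131])+.012*a-s["eef_pos"]))
E
```

```text
[0.51676889 0.25756468 0.24511269] [-3.13928965  0.57770306 -2.85472943]
shift [ 1.45  1.35 13.84] turn [-0.45 -1.93 -0.46]
[0.01908892 0.0125146  0.13796969]
```

>>> servo_tool([
  {"xyz":[0,0,0],"angular":[-0.4,-1.9,-0.5],"claw":8.7},
  {"xyz":[1.0,0.6,0],"angular":[0,0,0],"claw":8.7},
  {"xyz":[0.9,0.65,1.8],"angular":[0,0,0],"claw":8.7},
  {"xyz":[0,0,2.0],"angular":[0,0,0],"claw":8.7},
  {"xyz":[0,0,2.0],"angular":[0,0,0],"claw":8.7},
  {"xyz":[0,0,2.0],"angular":[0,0,0],"claw":8.7},
  {"xyz":[0,0,0],"angular":[0,0,0],"claw":8.7},
  {"xyz":[0,0,0],"angular":[0,0,0],"claw":8.7},
])

```text
t: 4.7
eef_pos: [0.5462, 0.27, 0.2093]
ee_rot: [3.133, 0.539, -2.825]
force: [-0.1, -0.6, 0.1]
width: 0.087
gripper_force: 0.0
```

```bash
python3 - <<'E'
from h import *
d=snap("w4",["wrist"]);w=d["wrist"]
a=rackR(17).as_matrix()[:,2];m=np.array([.5673,.2861,.131])
print(proj(w,m,True))
hsv=cv2.cvtColor(w["color"],cv2.COLOR_BGR2HSV);k=cv2.inRange(hsv,(65,80,20),(95,255,255));k[275:]=0
c=max(cv2.findContours(k,0,1)[0],key=cv2.contourArea);print(cv2.boundingRect(c),cv2.fitEllipse(c))
goto(d["s"],m+.012*a,rackR(17))
E
```

```text
t 4.75 p [0.546  0.2701 0.2097] rpy [ 3.1327  0.5401 -2.8241] F [-0.4  -0.63  0.77] 0.0869334687850766 0.0
[331.57913053 233.54999582]
(303, 198, 45, 40) ((323.0583190917969, 215.00927734375), (30.134971618652344, 46.15906524658203), 58.539249420166016)
shift [1.8  0.76 9.25] turn [ 1.16 -4.08  0.98]
```

```bash
python3 - <<'E'
from h import *
for n in("w1","w3","w4"):
  d=pickle.load(open(n+".pkl","rb"));s=d["s"];w=d["wrist"]
  print(n,np.round(s["q"],3),np.round(s["qd"],3),np.round(-np.array(w["R"]).T@w["t"],4),Ro.from_matrix(w["R"]).inv().as_euler("xyz").round(3))
  R=Ro.from_euler("xyz",s["ee_rot"]);C=Ro.from_matrix(w["R"]).inv();print((R.inv()*C).as_rotvec(degrees=True).round(2),R.inv().apply(-np.array(w["R"]).T@w["t"]-s["eef_pos"]).round(4))
E
```

```text
w1 [ 0.009  0.098 -0.078 -0.    -1.395 -1.263] [-0.033 -0.004 -0.017  0.     0.     0.013] [ 0.4472 -0.21    0.4967] [2.862 0.    1.887]
[-12.56 -12.57  89.34] [ 7.320e-02  1.000e-04 -1.362e-01]
w3 [ 0.808 -0.076 -0.963  1.034 -0.324 -3.03 ] [ 0.026 -0.015  0.062 -0.061 -0.03  -0.023] [0.3851 0.218  0.3166] [2.287 0.006 1.862]
[-12.46 -12.4   88.99] [ 0.0761 -0.001  -0.135 ]
w4 [ 0.704  0.026 -0.946  1.132 -0.207 -3.03 ] [ 0.002 -0.015 -0.005  0.01   0.005  0.002] [0.4198 0.2267 0.2877] [ 2.323 -0.007  1.892]
[-12.47 -12.54  89.4 ] [ 0.0743 -0.0006 -0.1354]
```

```bash
cat > kin.py <<'E'
from h import *
from scipy.optimize import least_squares
S=[dict(q=[-0.969,0.359,0.0115,0,-1.224,-0.288],eef_pos=[.208,-.642,.2485],ee_rot=[3.1405,0,-2.828])]
for n in("w1","w3","w4"):S.append(pickle.load(open(n+".pkl","rb"))["s"])
Y=lambda a:Ro.from_euler("y",a);X=lambda a:Ro.from_euler("x",a)
def fk(q,P,s4,s6,C=None):
    p0,pa,pb,L=P[:3],np.array([P[3],0,P[4]]),np.array([P[5],0,P[6]]),np.array([P[7],0,0])
    R1=Ro.from_euler("z",q[0]);R2=R1*Y(q[1]);R3=R2*Y(-q[2]);R5=R3*X(s4*q[3])*Y(-q[4]);R6=R5*X(s6*q[5])
    p=R1.apply(p0)+R2.apply(pa)+R3.apply(pb)+R6.apply(L)
    return p,R6
def fit():
    best=None
    for s4 in(1,-1):
      for s6 in(1,-1):
        Cs=[fk(s["q"],np.zeros(8),s4,s6)[1].inv()*Ro.from_euler("xyz",s["ee_rot"]) for s in S]
        C=Ro.concatenate(Cs).mean();e=max((C.inv()*c).magnitude() for c in Cs)
        f=lambda P:np.concatenate([fk(s["q"],P,s4,s6)[0]-s["eef_pos"] for s in S]+[1e-3*(P-[0,-.19,.3,0,.35,.35,0,.25])])
        r=least_squares(f,[0,-.19,.3,0,.35,.35,0,.25])
        if best is None or e<best[0]:best=(e,abs(r.fun[:12]).max(),r.x,s4,s6,C)
    return best
e,err,P,s4,s6,C=fit()
lo=np.array([-3.07,-1.43,-1.02,-3.03,-3.05,-3.03]);hi=np.array([3.07,2.12,1.25,1.67,0,3.03])
def ik(p,R,seeds):
    out=None
    for q0 in seeds:
        def f(q):
            pp,RR=fk(q,P,s4,s6);return np.r_[(pp-p)*10,(R.inv()*RR*C).as_rotvec()]
        r=least_squares(f,np.clip(q0,lo+.01,hi-.01),bounds=(lo,hi))
        if out is None or r.cost<out[0]:out=(r.cost,r.x)
    return out
E
python3 - <<'E'
from kin import *
print("ori err",e,"pos err",err,P.round(4),s4,s6)
mg=np.array([.5673,.2861,.131]);mw=np.array([.603,.1634,.131]);a=-rackR(17).as_matrix()[:,2]
seeds=[[.6,.3,-.5,x,-.6,y] for x in(-1.5,0,1) for y in(-2,0,2)]
for tau in(0,10,20,30,35):
  for flip in(0,1):
    R=rackR(17)*Y(np.radians(35-tau))*Ro.from_euler("z",np.pi*flip)
    for n,m in(("g",mg),("w",mw)):
      for h in(0,.08):
        gp=m-.015*a+h*a;c,q=ik(gp-.003*R.as_matrix()[:,2],R,seeds);print(tau,flip,n,h,"%.1e"%c,q.round(2))
E
```

```text
ori err 0.00037959681219183994 pos err 0.023126349518257178 [ 0.1146 -0.1867 -0.3135  0.2282  0.4204  0.0903  0.2522 -0.0439] -1 -1
0 0 g 0 9.1e-02 [ 0.74  0.12 -1.02  0.15 -0.29 -2.16]
0 0 g 0.08 6.4e-02 [ 0.78 -0.01 -1.02  0.08 -0.45 -2.13]
0 0 w 0 1.3e-01 [ 0.54  0.11 -1.02  0.19 -0.27 -2.  ]
0 0 w 0.08 9.4e-02 [ 0.57 -0.02 -1.02  0.1  -0.43 -1.93]
0 1 g 0 9.1e-02 [ 0.74  0.12 -1.02  0.15 -0.29  0.99]
0 1 g 0.08 6.4e-02 [ 0.78 -0.01 -1.02  0.08 -0.45  1.02]
0 1 w 0 1.3e-01 [ 0.54  0.11 -1.02  0.19 -0.27  1.14]
0 1 w 0.08 9.4e-02 [ 0.57 -0.02 -1.02  0.1  -0.43  1.21]
10 0 g 0 6.7e-02 [ 0.74  0.12 -1.02  0.7  -0.18 -2.68]
10 0 g 0.08 4.6e-02 [ 0.78 -0.   -1.02  0.38 -0.32 -2.39]
10 0 w 0 9.8e-02 [ 0.54  0.11 -1.02  0.7  -0.14 -2.5 ]
10 0 w 0.08 7.1e-02 [ 0.57 -0.02 -1.02  0.32 -0.28 -2.13]
10 1 g 0 6.7e-02 [ 0.74  0.12 -1.02  0.7  -0.18  0.46]
10 1 g 0.08 4.6e-02 [ 0.78 -0.   -1.02  0.38 -0.32  0.75]
10 1 w 0 9.8e-02 [ 0.54  0.11 -1.02  0.7  -0.14  0.64]
10 1 w 0.08 7.1e-02 [ 0.57 -0.02 -1.02  0.32 -0.28  1.01]
20 0 g 0 4.6e-02 [ 0.74  0.12 -1.02  1.61 -0.18  2.7 ]
20 0 g 0.08 2.9e-
[... 583 characters left out ...]
.02  1.67 -0.16  2.82]
30 1 g 0 3.7e-02 [ 0.73  0.12 -1.02  1.67 -0.26 -0.49]
30 1 g 0.08 1.6e-02 [ 0.77  0.   -1.02  1.55 -0.25 -0.38]
30 1 w 0 6.5e-02 [ 0.55  0.11 -1.02 -3.03 -0.18 -1.9 ]
30 1 w 0.08 3.2e-02 [ 0.57 -0.01 -1.02  1.67 -0.16 -0.32]
35 0 g 0 4.1e-02 [ 0.73  0.12 -1.02  1.67 -0.3   2.65]
35 0 g 0.08 1.1e-02 [ 0.77 -0.   -1.02  1.67 -0.29  2.65]
35 0 w 0 6.0e-02 [ 0.55  0.11 -1.02 -3.03 -0.25  1.26]
35 0 w 0.08 2.9e-02 [ 0.56 -0.01 -1.02  1.67 -0.19  2.82]
35 1 g 0 4.1e-02 [ 0.73  0.12 -1.02  1.67 -0.3  -0.5 ]
35 1 g 0.08 1.1e-02 [ 0.77 -0.   -1.02  1.67 -0.29 -0.49]
35 1 w 0 6.0e-02 [ 0.55  0.11 -1.02 -3.03 -0.26 -1.88]
35 1 w 0.08 2.9e-02 [ 0.56 -0.01 -1.02  1.67 -0.19 -0.32]
```

```bash
cat > kin.py <<'E'
from h import *
from scipy.optimize import least_squares
import os
S=[dict(q=[-0.969,0.359,0.0115,0,-1.224,-0.288],eef_pos=[.208,-.642,.2485],ee_rot=[3.1405,0,-2.828])]
for n in("w1","w3","w4","w5","w6","w7","w8"):
    if os.path.exists(n+".pkl"):S.append(pickle.load(open(n+".pkl","rb"))["s"])
Y=lambda a:Ro.from_euler("y",a);X=lambda a:Ro.from_euler("x",a)
def fk(q,P,s4=-1,s6=-1):
    R1=Ro.from_euler("z",q[0]);R2=R1*Y(q[1]);R3=R2*Y(-q[2]);R4=R3*X(s4*q[3]);R5=R4*Y(-q[4]);R6=R5*X(s6*q[5])
    p=R1.apply(P[:3])+R2.apply([P[3],0,P[4]])+R3.apply([P[5],0,P[6]])+R5.apply(P[7:10])
    return p,R6
P00=np.array([0,-.1,.3,0,.4,.4,0,.25,-.1,0]) 
def fit(P0):
    f=lambda P:np.concatenate([fk(s["q"],P)[0]-s["eef_pos"] for s in S]+[1e-3*(P-P0)])
    r=least_squares(f,P0);return np.abs(r.fun[:-10]).max(),r.x
C=Ro.concatenate([fk(s["q"],P00)[1].inv()*Ro.from_euler("xyz",s["ee_rot"]) for s in S]).mean()
lo=np.array([-3.07,-1.43,-1.02,-3.03,-3.05,-3.03]);hi=np.array([3.07,2.12,1.25,1.67,0,3.03])
def ik(p,R,seeds,P):
    out=None
    for q0 in seeds:
        def f(q):
            pp,RR=fk(q,P);return np.r_[(pp-p)*10,(R.inv()*RR*C).as_rotvec()]
        r=least_squares(f,np.clip(q0,lo+.01,hi-.01),bounds=(lo,hi))
        if out is None or r.cost<out[0]:out=(r.cost,r.x)
        if r.cost<1e-9:break
    return out
E
python3 - <<'E'
from kin import *
for y in(0,-.19):
  P0=P00.copy();P0[1]=y;P0[8]=-.19-y
  er,P=fit(P0);print(er,P.round(4))
E
```

```text
9.717273313836206e-05 [ 1.200e-03 -2.000e-04  1.988e-01 -1.000e-03  6.012e-01  4.633e-01
  1.000e-04  3.558e-01 -1.917e-01  1.000e-04]
9.710356422404365e-05 [ 1.200e-03 -2.000e-04  1.987e-01 -9.000e-04  6.011e-01  4.632e-01
  1.000e-04  3.558e-01 -1.917e-01  1.000e-04]
```

```bash
cat > opts.py <<'E'
from kin import *
P=fit(P00)[1]
mg=np.array([.5673,.2861,.131]);mw=np.array([.603,.1634,.131]);a=-rackR(17).as_matrix()[:,2]
E
python3 - <<'E'
from opts import *
seeds=[[z,.3,-.5,x,-1,y] for x in(0,-1.5,-2.8,1.2) for y in(-2,0,2) for z in (0,.7)]
for tau in(-10,0,10,20,35):
  for flip in(0,1):
    R=rackR(17)*Y(np.radians(35-tau))*Ro.from_euler("z",np.pi*flip)
    for n,m in(("g",mg),("w",mw)):
      for h in(0,.08):
        gp=m-.015*a+h*a;c,q=ik(gp-.003*R.as_matrix()[:,2],R,seeds,P);print(tau,flip,n,h,"%.1e"%c,q.round(2))
base=np.array([.580,-.2025])
for tilt in(0,-15,-25,-35):
  for flip in(0,1):
   R=rackR(17)*Y(np.radians(35-tilt))*Ro.from_euler("z",np.pi*flip)
   for z in(.166,.30):
    c,q=ik(np.r_[base,z],R,seeds,P);print("place",tilt,flip,z,"%.1e"%c,q.round(2))
E
```

```text
-10 0 g 0 2.5e-28 [ 0.72  0.5  -0.04 -0.08 -1.18 -1.96]
-10 0 g 0.08 1.2e-24 [ 0.75  0.38 -0.08 -0.08 -1.27 -2.  ]
-10 0 w 0 5.0e-19 [ 0.55  0.49 -0.08 -0.05 -1.17 -1.8 ]
-10 0 w 0.08 8.1e-28 [ 0.57  0.36 -0.12 -0.05 -1.26 -1.82]
-10 1 g 0 3.6e-30 [ 0.72  0.5  -0.04 -0.08 -1.18  1.18]
-10 1 g 0.08 3.2e-30 [ 0.75  0.38 -0.08 -0.08 -1.27  1.14]
-10 1 w 0 1.1e-20 [ 0.55  0.49 -0.08 -0.05 -1.17  1.34]
-10 1 w 0.08 1.7e-19 [ 0.57  0.36 -0.12 -0.05 -1.26  1.32]
0 0 g 0 1.3e-30 [ 0.77  0.41 -0.22  0.   -0.94 -2.04]
0 0 g 0.08 2.2e-22 [ 0.8   0.28 -0.25  0.   -1.04 -2.08]
0 0 w 0 2.5e-23 [ 0.57  0.39 -0.24  0.   -0.93 -1.85]
0 0 w 0.08 5.4e-30 [ 0.6   0.26 -0.27  0.   -1.03 -1.87]
0 1 g 0 2.1e-21 [ 0.77  0.41 -0.22  0.   -0.94  1.1 ]
0 1 g 0.08 2.0e-30 [ 0.8   0.28 -0.25  0.   -1.04  1.06]
0 1 w 0 2.6e-31 [ 0.57  0.39 -0.24  0.   -0.93  1.29]
0 1 w 0.08 3.9e-25 [ 0.6   0.26 -0.27  0.   -1.03  1.27]
10 0 g 0 1.8e-19 [ 0.82  0.33 -0.42  0.14 -0.67 -2.19]
10 0 g 0.08 2.4e-24 [ 0.86  0.19 -0.44  0.13 -0.8  -2.22]
10 0 w 0 6.6e-29 [ 0.6   0.31 -0.43  0.09 -0.67 -1.94]
10 0 w 0.08 1.2e-19 [ 0.63  
[... 1459 characters left out ...]
7 -1.33]
place -15 0 0.3 2.4e-30 [ 0.02  0.37  0.08  0.07 -1.54 -1.31]
place -15 1 0.166 8.2e-27 [ 0.02  0.45 -0.1   0.07 -1.27  1.81]
place -15 1 0.3 4.9e-26 [ 0.02  0.37  0.08  0.07 -1.54  1.83]
place -25 0 0.166 6.8e-28 [ 0.04  0.54 -0.01  0.11 -1.44 -1.36]
place -25 0 0.3 3.4e-30 [ 0.04  0.46  0.16  0.11 -1.7  -1.33]
place -25 1 0.166 5.2e-31 [ 0.04  0.54 -0.01  0.11 -1.44  1.79]
place -25 1 0.3 1.3e-27 [ 0.04  0.46  0.16  0.11 -1.7   1.81]
place -35 0 0.166 2.0e-24 [ 0.06  0.64  0.08  0.13 -1.61 -1.37]
place -35 0 0.3 1.6e-27 [ 0.06  0.55  0.24  0.14 -1.85 -1.34]
place -35 1 0.166 8.4e-22 [ 0.06  0.64  0.08  0.13 -1.61  1.77]
place -35 1 0.3 4.0e-26 [ 0.06  0.55  0.24  0.14 -1.85  1.8 ]
```

```bash
python3 - <<'E'
from opts import *
from station import monitor
s=monitor.get_state()
R=rackR(17)*Y(np.radians(20));z=R.as_matrix()[:,2]
for h in(.06,0):
  p=mg-.015*a+h*a-.003*z;goto(s,p,R);print(R.inv().apply(p-s["eef_pos"])*100)
print("axis in tool",R.inv().apply(a),"up in tool",R.inv().apply([0,0,1]))
E
```

```text
shift [2.12 0.88 3.28] turn [ 0.97 15.91  1.17]
[1.15752372 0.90668593 3.72426616]
shift [1.69 0.76 9.27] turn [ 0.97 15.91  1.17]
[-0.89459714  0.90668593  9.36242189]
axis in tool [ 3.42020143e-01 -7.38737992e-18 -9.39692621e-01] up in tool [-2.59238349e-01 -2.77555756e-17 -9.65813377e-01]
```

>>> servo_tool([
  {"xyz":[0,0,0],"angular":[0.25,4,0.3],"claw":8.7},
  {"xyz":[0,0,0],"angular":[0.25,4,0.3],"claw":8.7},
  {"xyz":[0,0,0],"angular":[0.25,4,0.3],"claw":8.7},
  {"xyz":[0,0,0],"angular":[0.25,4,0.3],"claw":8.7},
  {"xyz":[0.4,0.3,1.2],"angular":[0,0,0],"claw":8.7},
  {"xyz":[0.4,0.3,1.2],"angular":[0,0,0],"claw":8.7},
  {"xyz":[0.3,0.3,1.2],"angular":[0,0,0],"claw":8.7},
  {"xyz":[0,0,0],"angular":[0,0,0],"claw":8.7},
  {"xyz":[0,0,0],"angular":[0,0,0],"claw":8.7},
])

```text
t: 5.65
eef_pos: [0.5598, 0.2722, 0.1812]
ee_rot: [-3.129, 0.347, -2.848]
force: [-0.1, 0.1, 0.3]
width: 0.0872
gripper_force: 0.0
```

```bash
python3 - <<'E'
from opts import *
d=snap("w5",["wrist"]);s=d["s"];w=d["wrist"];print(np.round(s["q"],2))
R=rackR(17)*Y(np.radians(20));z=R.as_matrix()[:,2]
p=mg-.015*a-.003*z;goto(s,p,R);print(R.inv().apply(p-s["eef_pos"])*100)
hsv=cv2.cvtColor(w["color"],cv2.COLOR_BGR2HSV);k=cv2.inRange(hsv,(60,60,15),(100,255,255));k[275:]=0
for c in sorted(cv2.findContours(k,0,1)[0],key=cv2.contourArea)[-3:]:print(cv2.contourArea(c),cv2.boundingRect(c),np.array(cv2.fitEllipse(c)[0]).round(1))
print(proj(w,mg,True),[proj(w,mg+.031*v,True).round(1).tolist() for v in(R.as_matrix()[:,1],-R.as_matrix()[:,1],rackR(17).as_matrix()[:,0],-rackR(17).as_matrix()[:,0])])
E
```

```text
t 5.7 p [0.5601 0.2723 0.1816] rpy [-3.1297  0.3478 -2.8484] F [-0.   -0.57  0.25] 0.08724706368210046 0.0
[ 0.86  0.16 -0.63  0.39 -0.53 -2.45]
shift [0.29 1.19 6.26] turn [-0.74  4.9  -0.22]
[-0.25576455  1.10597617  6.27954192]Traceback (most recent call last):
  File "<stdin>", line 6, in <module>
cv2.error: OpenCV(4.12.0) /io/opencv/modules/imgproc/src/shapedescr.cpp:361: error: (-201:Incorrect size of input array) There should be at least 5 points to fit the ellipse in function 'fitEllipseNoDirect'
```

>>> servo_tool([
  {"xyz":[0,0,0],"angular":[-0.4,2.5,-0.1],"claw":8.7},
  {"xyz":[0,0,0],"angular":[-0.3,2.4,-0.1],"claw":8.7},
  {"xyz":[0.3,0.6,0.2],"angular":[0,0,0],"claw":8.7},
  {"xyz":[0.3,0.5,0.4],"angular":[0,0,0],"claw":8.7},
  {"xyz":[0,0,0],"angular":[0,0,0],"claw":8.7},
  {"xyz":[0,0,0],"angular":[0,0,0],"claw":8.7},
])

```text
t: 6.3
eef_pos: [0.5523, 0.281, 0.173]
ee_rot: [-3.14, 0.261, -2.845]
force: [-0.7, -0.0, -0.3]
width: 0.087
gripper_force: 0.0
```

```bash
python3 - <<'E'
from opts import *
d=snap("w6",["wrist"]);s=d["s"];w=d["wrist"];print(np.round(s["q"],2))
R=rackR(17)*Y(np.radians(20));z=R.as_matrix()[:,2]
p=mg-.015*a-.003*z;goto(s,p,R)
hsv=cv2.cvtColor(w["color"],cv2.COLOR_BGR2HSV);k=cv2.inRange(hsv,(60,60,15),(100,255,255));k[290:]=0
c=max(cv2.findContours(k,0,1)[0],key=cv2.contourArea);print(cv2.contourArea(c),cv2.boundingRect(c))
ca=mg+.031*np.array([np.outer(np.cos(t),R.as_matrix()[:,1])[0]+np.sin(t)*rackR(17).as_matrix()[:,0] for t in np.linspace(0,6.28,60)])
pp=np.array([proj(w,x,True) for x in ca]);print("pred",pp.min(0),pp.max(0))
E
```

```text
t 6.35 p [0.5525 0.2811 0.1732] rpy [-3.1399  0.2614 -2.8449] F [ 0.08  0.32 -0.17] 0.0873023946812391 0.0
[ 0.86  0.2  -0.52  0.23 -0.64 -2.31]
shift [-0.93  0.06  5.59] turn [-0.09 -0.05  0.  ]
4620.0 (263, 235, 113, 55)
pred [261.23569757 234.29224985] [377.53629371 350.08932729]
```

Prediction and image agree (seen columns 263–376, predicted 261–377). Advancing and closing.

>>> servo_tool([
  {"xyz":[-0.2,0.05,1.2],"angular":[0,0,0],"claw":8.7},
  {"xyz":[-0.2,0,1.4],"angular":[0,0,0],"claw":8.7},
  {"xyz":[-0.2,0,1.2],"angular":[0,0,0],"claw":8.7},
  {"xyz":[-0.2,0,1.0],"angular":[0,0,0],"claw":8.7},
  {"xyz":[-0.13,0,0.8],"angular":[0,0,0],"claw":8.7},
  {"xyz":[0,0,0],"angular":[0,0,0],"claw":8.7},
  {"xyz":[0,0,0],"angular":[0,0,0],"claw":8.7},
  {"xyz":[0,0,0],"angular":[0,0,0],"claw":7.2},
  {"xyz":[0,0,0],"angular":[0,0,0],"claw":6.4},
  {"xyz":[0,0,0],"angular":[0,0,0],"claw":5.6},
  {"xyz":[0,0,0],"angular":[0,0,0],"claw":5.0},
  {"xyz":[0,0,0],"angular":[0,0,0],"claw":5.0},
  {"xyz":[0,0,0],"angular":[0,0,0],"claw":5.0},
  {"xyz":[0,0,0],"angular":[0,0,0],"claw":5.0},
], force=15)

```text
t: 7.75
eef_pos: [0.5754, 0.2888, 0.122]
ee_rot: [-3.141, 0.262, -2.845]
force: [-3.2, 0.4, 5.0]
width: 0.0603
gripper_force: 15.0
```

```bash
python3 - <<'E'
from opts import *
from station import monitor
s=monitor.get_state();print(np.round(s["q"],2),s["force"])
R=rackR(17)*Y(np.radians(20));z=R.as_matrix()[:,2]
goto(s,mg-.015*a-.003*z,R)
E
```

```text
[ 0.83  0.29 -0.54  0.27 -0.53 -2.33] [-3.23982532  0.44250711  5.02180326]
shift [ 0.07 -0.02  0.02] turn [-0.06 -0.01 -0.03]
```

>>> servo_tool([
  {"xyz":[0.1,0,-0.3],"angular":[0,0,0],"claw":5.0},
  {"xyz":[0.35,0,-0.95],"angular":[0,0,0],"claw":5.0},
  {"xyz":[0.7,0,-1.9],"angular":[0,0,0],"claw":5.0},
  {"xyz":[0.7,0,-1.9],"angular":[0,0,0],"claw":5.0},
  {"xyz":[0.7,0,-1.9],"angular":[0,0,0],"claw":5.0},
  {"xyz":[0.7,0,-1.9],"angular":[0,0,0],"claw":5.0},
  {"xyz":[0,0,-2.0],"angular":[0,0,0],"claw":5.0},
  {"xyz":[0,0,-2.0],"angular":[0,0,0],"claw":5.0},
  {"xyz":[0,0,-2.0],"angular":[0,0,0],"claw":5.0},
  {"xyz":[0,0,-1.0],"angular":[0,0,0],"claw":5.0},
  {"xyz":[0,0,0],"angular":[0,0,0],"claw":5.0},
  {"xyz":[0,0,0],"angular":[0,0,0],"claw":5.0},
])

```text
t: 8.95
eef_pos: [0.5056, 0.2673, 0.2656]
ee_rot: [-3.14, 0.261, -2.846]
force: [0.4, -0.6, -3.0]
width: 0.0607
gripper_force: 15.0
```

```bash
python3 - <<'E'
from opts import *
d=snap("w7",["scene"]);s=d["s"];print(np.round(s["q"],2))
c=d["scene"]["color"][100:340,180:500];cv2.imwrite("pics/c7.png",cv2.resize(c,None,fx=2,fy=2))
R=rackR(17)*Y(np.radians(55));z=R.as_matrix()[:,2]
for zz in(.33,):
  p=np.array([.580,-.2025,zz])-.003*z;goto(s,p,R);print("final frame",R.inv().apply(p-s["eef_pos"])*100,R.inv().apply([0,0,-1]))
E
```

```text
t 9.0 p [0.5056 0.2671 0.2651] rpy [-3.1397  0.2599 -2.8456] F [-0.33 -0.44 -2.59] 0.0606764886179115 14.999693110078418
[ 0.92  0.03 -0.47  0.2  -0.86 -2.31]
shift [  4.52 -47.11  -8.12] turn [-0.1  34.86 -0.07]
final frame [  8.4308092  -47.08821975  -4.13865973] [-3.41612171e-01  6.93889390e-18  9.39841010e-01]
```

View pics/c7.png

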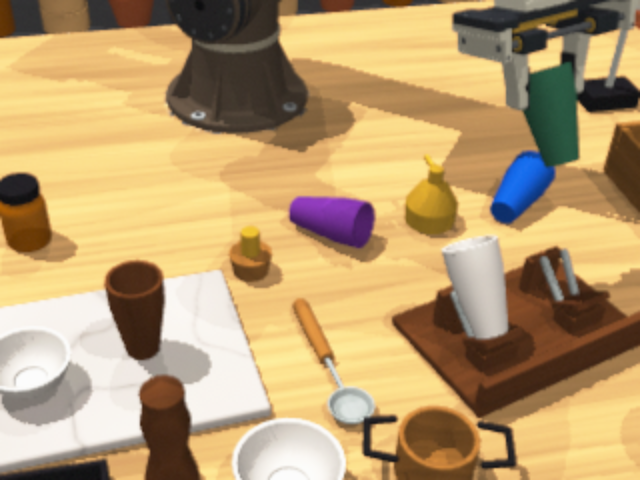

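The green cup hangs in the gripper (crop (553,115)); the white cup and the rest are undisturbed. Next I turn it upright and carry it over the brown cup.

>>> servo_tool([
  {"xyz":[0,0,0],"angular":[0,5,0],"claw":5.0},
  {"xyz":[0,0,0],"angular":[0,5,0],"claw":5.0},
  {"xyz":[0,0,0],"angular":[0,5,0],"claw":5.0},
  {"xyz":[0,0,0],"angular":[0,5,0],"claw":5.0},
  {"xyz":[0,0,0],"angular":[0,5,0],"claw":5.0},
  {"xyz":[0,0,0],"angular":[0,5,0],"claw":5.0},
  {"xyz":[0,0,0],"angular":[0,4.9,0],"claw":5.0},
  {"xyz":[0.4,-2.1,-0.2],"angular":[0,0,0],"claw":5.0},
  {"xyz":[0.7,-3.9,-0.35],"angular":[0,0,0],"claw":5.0},
  {"xyz":[0.7,-3.9,-0.35],"angular":[0,0,0],"claw":5.0},
  {"xyz":[0.7,-3.9,-0.35],"angular":[0,0,0],"claw":5.0},
  {"xyz":[0.7,-3.9,-0.35],"angular":[0,0,0],"claw":5.0},
  {"xyz":[0.7,-3.9,-0.35],"angular":[0,0,0],"claw":5.0},
  {"xyz":[0.7,-3.9,-0.35],"angular":[0,0,0],"claw":5.0},
  {"xyz":[0.7,-3.9,-0.35],"angular":[0,0,0],"claw":5.0},
  {"xyz":[0.7,-3.9,-0.35],"angular":[0,0,0],"claw":5.0},
  {"xyz":[0.7,-3.9,-0.35],"angular":[0,0,0],"claw":5.0},
  {"xyz":[0.7,-3.9,-0.35],"angular":[0,0,0],"claw":5.0},
  {"xyz":[0.7,-3.9,-0.35],"angular":[0,0,0],"claw":5.0},
  {"xyz":[0.3,-2.1,-0.1],"angular":[0,0,0],"claw":5.0},
])

```text
t: 11.0
eef_pos: [0.5809, -0.2051, 0.3338]
ee_rot: [-3.14, -0.348, -2.848]
force: [1.0, 0.8, -1.8]
width: 0.0604
gripper_force: 15.0
```

```bash
python3 - <<'E'
from opts import *
d=snap("w8",["scene","top"]);s=d["s"];print(np.round(s["q"],2))
R=rackR(17)*Y(np.radians(55));z=R.as_matrix()[:,2]
p=np.array([.580,-.2025,.25])-.003*z;goto(s,p,R)
t=d["top"];sc=d["scene"]
Re=Ro.from_euler("xyz",s["ee_rot"]);g=s["eef_pos"]+.003*Re.as_matrix()[:,2];ca=(Re*Y(np.radians(-55))*rackR(17).inv()).apply([0,0,1])
print("cup axis est",(Re*Y(np.radians(-20))).as_matrix()[:,2])
def msk(f):
  hsv=cv2.cvtColor(f["color"],cv2.COLOR_BGR2HSV);k=cv2.inRange(hsv,(70,90,20),(95,255,255))
  cs=[c for c in cv2.findContours(k,0,1)[0] if cv2.contourArea(c)>150 and abs(cv2.boundingRect(c)[1]-0)>0]
  return [(cv2.contourArea(c),cv2.boundingRect(c)) for c in cs]
print("scene",msk(sc),"top",msk(t))
print("foot pred scene",proj(sc,g-[0,0,.09]),"top",proj(t,g-[0,0,.09]))
a1=cv2.resize(sc["color"][110:290,190:330],(400,514));a2=cv2.resize(t["color"][150:330,340:480],(400,514));cv2.imwrite("pics/c8.png",np.hstack([a1,a2]))
E
```

```text
t 11.1 p [ 0.5808 -0.205   0.3332] rpy [-3.14   -0.349  -2.8499] F [-0.63  1.06 -1.12] 0.060398335768237936 14.999884494859508
[ 0.03  0.4   0.18  0.09 -1.69 -1.31]
shift [-2.84  0.27  7.52] turn [ 0.01 -0.02 -0.27]
cup axis est [ 4.68475285e-04 -1.41313999e-03 -9.99998892e-01]
scene [(1287.0, (219, 138, 33, 58))] top []
foot pred scene [238.39621612 191.33443968] top [430.00120416 212.21719216]
```

View pics/c8.png

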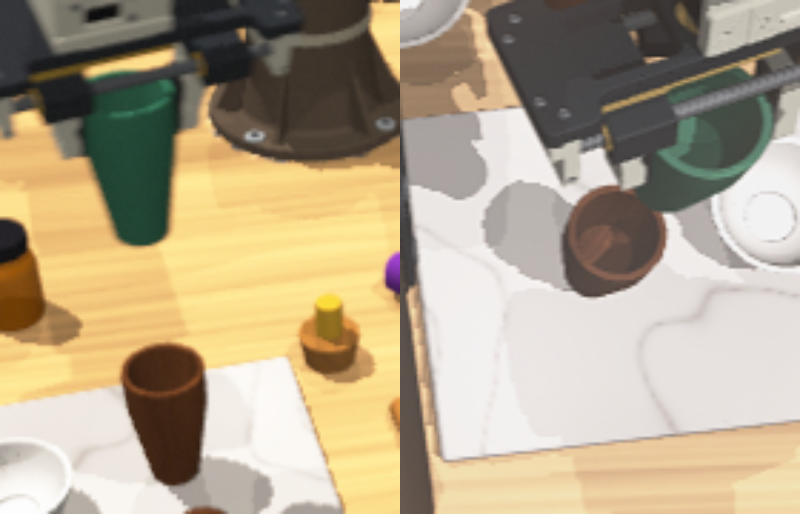

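The scene view puts the green foot at (239,192.6) against (238.4,191.3) predicted. The cup hangs upright, parallel to the brown one. Lowering to just above the seat.

>>> servo_tool([
  {"xyz":[-0.3,0.13,0.8],"angular":[0,0,0],"claw":5.0},
  {"xyz":[-0.6,0.14,1.6],"angular":[0,0,0],"claw":5.0},
  {"xyz":[-0.6,0,1.6],"angular":[0,0,0],"claw":5.0},
  {"xyz":[-0.6,0,1.6],"angular":[0,0,0],"claw":5.0},
  {"xyz":[-0.6,0,1.6],"angular":[0,0,0],"claw":5.0},
  {"xyz":[-0.6,0,1.6],"angular":[0,0,0],"claw":5.0},
  {"xyz":[-0.6,0,1.6],"angular":[0,0,0],"claw":5.0},
  {"xyz":[-0.6,0,1.6],"angular":[0,0,0],"claw":5.0},
  {"xyz":[-0.6,0,1.6],"angular":[0,0,0],"claw":5.0},
  {"xyz":[0,0,0],"angular":[0,0,0],"claw":5.0},
  {"xyz":[0,0,0],"angular":[0,0,0],"claw":5.0},
])

```text
t: 12.2
eef_pos: [0.5818, -0.1982, 0.1891]
ee_rot: [-3.14, -0.349, -2.845]
force: [0.9, 0.1, -1.5]
width: 0.0607
gripper_force: 15.0
```

```bash
cat > st.py <<'E'
from opts import *
from station import monitor,viewer
import sys
x,y,z=map(float,sys.argv[1:4]);R=rackR(17)*Y(np.radians(55))
F=[]
for i in range(4):
    viewer.grab_frame("top") if i else 0;s=monitor.get_state();F.append(s["force"])
print(s["t"],np.mean(F,0).round(2),np.round(s["eef_pos"],4),s["width"]);goto(s,np.array([x,y,z])-.003*R.as_matrix()[:,2],R)
E
python3 st.py .580 -.2025 .166
```

```text
12.35 [ 0.24  0.34 -1.58] [ 0.5825 -0.1986  0.1902] 0.060807612578050875
shift [-0.49 -0.3   2.1 ] turn [-0.09  0.14 -0.06]
```

>>> servo_tool([
  {"xyz":[0.13,-0.3,0],"angular":[0,0,0],"claw":5.0},
  {"xyz":[0.1,0,0.1],"angular":[0,0,0],"claw":5.0},
  {"xyz":[-0.13,0,0.37],"angular":[0,0,0],"claw":5.0},
  {"xyz":[-0.13,0,0.37],"angular":[0,0,0],"claw":5.0},
  {"xyz":[-0.1,0,0.28],"angular":[0,0,0],"claw":5.0},
  {"xyz":[0,0,0],"angular":[0,0,0],"claw":5.0},
  {"xyz":[0,0,0],"angular":[0,0,0],"claw":5.0},
])

```text
t: 13.05
eef_pos: [0.5805, -0.2025, 0.1781]
ee_rot: [-3.14, -0.348, -2.846]
force: [0.4, 0.1, -0.7]
width: 0.0606
gripper_force: 15.0
```

```bash
python3 st.py .580 -.2025 .166
```

```text
13.2 [ 0.32  0.21 -1.84] [ 0.5806 -0.2025  0.1784] 0.06037001090721733
shift [-0.37  0.02  0.89] turn [-0.05  0.07 -0.07]
```

>>> servo_tool([
  {"xyz":[-0.1,0,0.28],"angular":[0,0,0],"claw":5.0},
  {"xyz":[-0.1,0,0.28],"angular":[0,0,0],"claw":5.0},
  {"xyz":[0,0,0],"angular":[0,0,0],"claw":5.0},
  {"xyz":[-0.03,0,0.09],"angular":[0,0,0],"claw":5.0},
  {"xyz":[0,0,0],"angular":[0,0,0],"claw":5.0},
])

```text
t: 13.7
eef_pos: [0.5804, -0.2025, 0.1713]
ee_rot: [-3.14, -0.348, -2.846]
force: [0.6, 0.9, -1.4]
width: 0.0605
gripper_force: 15.0
```

```bash
python3 st.py .580 -.2025 .166
```

```text
13.85 [ 0.53 -0.05 -1.88] [ 0.5804 -0.2025  0.1714] 0.0606076721268018
shift [-0.15  0.02  0.22] turn [-0.04  0.06 -0.07]
```

>>> servo_tool([
  {"xyz":[-0.05,0,0.14],"angular":[0,0,0],"claw":5.0},
  {"xyz":[0,0,0],"angular":[0,0,0],"claw":5.0},
  {"xyz":[0,0,0],"angular":[0,0,0],"claw":5.0},
])

```text
t: 14.15
eef_pos: [0.5804, -0.2025, 0.1699]
ee_rot: [-3.14, -0.348, -2.846]
force: [-0.0, -0.6, -2.1]
width: 0.0604
gripper_force: 15.0
```

```bash
python3 st.py .580 -.2025 .166
```

```text
14.3 [ 0.45 -0.18 -1.91] [ 0.5804 -0.2025  0.1699] 0.0607431171068308
shift [-0.1   0.02  0.08] turn [-0.04  0.06 -0.08]
```

>>> servo_tool([
  {"xyz":[-0.03,0,0.09],"angular":[0,0,0],"claw":5.0},
  {"xyz":[0,0,0],"angular":[0,0,0],"claw":5.0},
  {"xyz":[0,0,0],"angular":[0,0,0],"claw":5.0},
])

```text
t: 14.6
eef_pos: [0.5804, -0.2026, 0.169]
ee_rot: [-3.14, -0.347, -2.846]
force: [0.7, 0.6, -1.6]
width: 0.0599
gripper_force: 15.0
```

```bash
python3 st.py .580 -.2025 .166
```

```text
14.75 [ 0.62 -0.06 -1.07] [ 0.5804 -0.2026  0.169 ] 0.060436188163450824
shift [-0.07  0.02 -0.  ] turn [-0.05  0.07 -0.07]
```

>>> servo_tool([
  {"xyz":[-0.02,0,0.06],"angular":[0,0,0],"claw":5.0},
  {"xyz":[0,0,0],"angular":[0,0,0],"claw":5.0},
  {"xyz":[0,0,0],"angular":[0,0,0],"claw":5.0},
])

```text
t: 15.05
eef_pos: [0.5805, -0.2026, 0.1685]
ee_rot: [-3.14, -0.347, -2.846]
force: [0.3, 0.3, 0.0]
width: 0.0603
gripper_force: 15.0
```

```bash
python3 st.py .580 -.2025 .166
```

```text
15.2 [0.85 0.28 0.56] [ 0.5805 -0.2026  0.1685] 0.06058543270189244
shift [-0.05  0.02 -0.05] turn [-0.05  0.07 -0.08]
```

Contact has taken up the full weight (force −1.9 → +0.6 N), so the green cup is seated. Releasing and backing off upward.

>>> servo_tool([
  {"xyz":[0,0,0],"angular":[0,0,0],"claw":6.5},
  {"xyz":[0,0,0],"angular":[0,0,0],"claw":7.4},
  {"xyz":[0,0,0],"angular":[0,0,0],"claw":8.7},
  {"xyz":[0,0,0],"angular":[0,0,0],"claw":8.7},
  {"xyz":[0,0,0],"angular":[0,0,0],"claw":8.7},
  {"xyz":[0.3,0,-0.9],"angular":[0,0,0],"claw":8.7},
  {"xyz":[0.7,0,-1.9],"angular":[0,0,0],"claw":8.7},
  {"xyz":[1.0,0,-2.8],"angular":[0,0,0],"claw":8.7},
  {"xyz":[1.0,0,-2.8],"angular":[0,0,0],"claw":8.7},
  {"xyz":[1.0,0,-2.8],"angular":[0,0,0],"claw":8.7},
  {"xyz":[0.3,0,-0.9],"angular":[0,0,0],"claw":8.7},
  {"xyz":[0,0,0],"angular":[0,0,0],"claw":8.7},
])

```text
t: 16.4
eef_pos: [0.5817, -0.2023, 0.299]
ee_rot: [-3.139, -0.344, -2.847]
force: [0.2, -0.1, 0.1]
width: 0.0873
gripper_force: 0.0
```

```bash
python3 - <<'E'
from opts import *
d=snap("w9",["scene","wrist"]);s=d["s"];sc=d["scene"];w=d["wrist"]
def bb(f,fish):
  hsv=cv2.cvtColor(f["color"],cv2.COLOR_BGR2HSV);k=cv2.inRange(hsv,(70,90,20),(95,255,255))
  c=max(cv2.findContours(k,0,1)[0],key=cv2.contourArea)
  th=np.linspace(0,6.28,60)
  pts=[]
  for z,r in((.181,.031),(.148,.0303),(.121,.026)):pts+=[proj(f,[.580+r*np.cos(t),-.2025+r*np.sin(t),z],fish) for t in th]
  pts=np.array(pts);print("seen",cv2.boundingRect(c),cv2.contourArea(c),"pred",pts.min(0).round(1),(pts.max(0)-pts.min(0)).round(1))
  x,y,ww,hh=cv2.boundingRect(c);m=[]
  for r in(y+8,y+hh//2,y+hh-6):
    xs=np.where(k[r,x:x+ww])[0]+x;m.append((r,xs.min(),xs.max()))
  print(m)
bb(sc,False);bb(w,True)
R=rackR(17)*Y(np.radians(20));z=R.as_matrix()[:,2]
p=mw-.015*a+.06*a-.003*z;goto(s,p,R);print(Ro.from_euler("xyz",s["ee_rot"]).as_matrix().round(3).tolist())
E
```

```text
t 16.5 p [ 0.5807 -0.202   0.2961] rpy [-3.1411 -0.3481 -2.8461] F [ 0.32 -0.13 -0.6 ] 0.08724882657276985 0.0
seen (523, 0, 47, 86) 1256.0 pred [227.6 206.5] [31.9 39.7]
[(8, np.int64(523), np.int64(569)), (43, np.int64(524), np.int64(566)), (80, np.int64(523), np.int64(539))]
seen (305, 292, 33, 27) 544.0 pred [275.4 256.7] [85.2 84.6]
[(300, np.int64(314), np.int64(336)), (305, np.int64(309), np.int64(335)), (313, np.int64(306), np.int64(330))]
shift [-13.78  34.31   8.32] turn [-2.000e-02 -3.497e+01 -6.000e-02]
[[-0.899, -0.291, -0.326], [-0.274, 0.957, -0.1], [0.341, -0.0, -0.94]]
```

```bash
cat > chk.py <<'E'
from opts import *
import sys
def chk(f,lo_,hi_,z0,box=(200,300,120,300)):
  hsv=cv2.cvtColor(f["color"],cv2.COLOR_BGR2HSV);k=cv2.inRange(hsv,lo_,hi_);q=np.zeros_like(k);q[box[2]:box[3],box[0]:box[1]]=k[box[2]:box[3],box[0]:box[1]]
  c=max(cv2.findContours(q,0,1)[0],key=cv2.contourArea);x,y,w,h=cv2.boundingRect(c)
  pts=np.array([proj(f,[.580+r*np.cos(t),-.2025+r*np.sin(t),z0+dz]) for dz,r in((.105,.031),(.072,.0303),(.045,.026)) for t in np.linspace(0,6.28,60)])
  print("seen",x,y,x+w,y+h,"pred",pts.min(0).round(1),pts.max(0).round(1))
  for r in range(y+4,y+h,6):
    xs=np.where(q[r])[0];print((r,xs.min(),xs.max(),(xs.min()+xs.max())/2),end=" ")
E
python3 -c "
from chk import *
d=pickle.load(open('w9.pkl','rb'));chk(d['scene'],(70,90,20),(95,255,255),.076)"
```

```text
seen 229 209 259 247 pred [227.6 206.5] [259.5 246.2]
(213, np.int64(232), np.int64(257), np.float64(244.5)) (219, np.int64(229), np.int64(257), np.float64(243.0)) (225, np.int64(230), np.int64(258), np.float64(244.0)) (231, np.int64(232), np.int64(258), np.float64(245.0)) (237, np.int64(234), np.int64(258), np.float64(246.0)) (243, np.int64(236), np.int64(255), np.float64(245.5))
```

The green cup's seen outline matches the seated prediction within 2 px, and it stands straight. On to the white cup.

>>> servo_tool([
  {"xyz":[-0.7,1.9,0.2],"angular":[0,0,0],"claw":8.7},
  {"xyz":[-1.35,3.8,0.4],"angular":[0,0,0],"claw":8.7},
  {"xyz":[-1.35,3.8,0.4],"angular":[0,0,0],"claw":8.7},
  {"xyz":[-1.35,3.8,0.4],"angular":[0,0,0],"claw":8.7},
  {"xyz":[-1.35,3.8,0.4],"angular":[0,0,0],"claw":8.7},
  {"xyz":[-1.35,3.8,0.4],"angular":[0,0,0],"claw":8.7},
  {"xyz":[-1.35,3.8,0.4],"angular":[0,0,0],"claw":8.7},
  {"xyz":[-1.35,3.8,0.4],"angular":[0,0,0],"claw":8.7},
  {"xyz":[-1.35,3.8,0.4],"angular":[0,0,0],"claw":8.7},
  {"xyz":[-0.7,1.9,0.2],"angular":[0,0,0],"claw":8.7},
  {"xyz":[0,0,0],"angular":[0,-7,0],"claw":8.7},
  {"xyz":[0,0,0],"angular":[0,-7,0],"claw":8.7},
  {"xyz":[0,0,0],"angular":[0,-7,0],"claw":8.7},
  {"xyz":[0,0,0],"angular":[0,-7,0],"claw":8.7},
  {"xyz":[0,0,0],"angular":[0,-7,0],"claw":8.7},
  {"xyz":[0,0,0],"angular":[0,0,0],"claw":8.7},
  {"xyz":[0,0,0],"angular":[0,0,0],"claw":8.7},
])

```text
t: 18.2
eef_pos: [0.5779, 0.1541, 0.2205]
ee_rot: [-3.14, 0.261, -2.845]
force: [0.3, 0.2, 1.1]
width: 0.087
gripper_force: 0.0
```

```bash
python3 - <<'E'
from opts import *
d=snap("w10",["wrist"]);s=d["s"];w=d["wrist"];print(np.round(s["q"],2))
R=rackR(17)*Y(np.radians(20));z=R.as_matrix()[:,2]
for h in(.06,0):goto(s,mw-.015*a+h*a-.003*z,R)
ca=[mw+.031*(np.cos(t)*R.as_matrix()[:,1]+np.sin(t)*rackR(17).as_matrix()[:,0]) for t in np.linspace(0,6.28,60)]
pp=np.array([proj(w,x,True) for x in ca]);print("pred",pp.min(0),pp.max(0))
hsv=cv2.cvtColor(w["color"],cv2.COLOR_BGR2HSV);k=cv2.inRange(hsv,(0,0,80),(180,60,255))
x0,y0=(pp.min(0)-25).astype(int);x1,y1=(pp.max(0)+25).astype(int);q=np.zeros_like(k);q[y0:y1,x0:x1]=k[y0:y1,x0:x1]
for c in cv2.findContours(q,0,1)[0]:
  if cv2.contourArea(c)>300:print(cv2.contourArea(c),cv2.boundingRect(c))
E
```

```text
t 18.25 p [0.5793 0.1549 0.2211] rpy [-3.1402  0.2626 -2.8451] F [-0.26  1.23 -0.45] 0.08674534551815137 0.0
[ 0.64  0.11 -0.46  0.13 -0.75 -2.  ]
shift [1.45 0.13 4.83] turn [-0.08  0.02 -0.01]
shift [-0.6   0.14 10.47] turn [-0.08  0.02 -0.01]
pred [273.27802112 212.9070755 ] [368.05016266 307.6359362 ]
7065.5 (270, 216, 95, 96)
```

The white mouth is seen 2 mm off my adjusted value, back at the original two-view estimate, so I use that one.

>>> servo_tool([
  {"xyz":[0.4,-0.05,1.2],"angular":[0,0,0],"claw":8.7},
  {"xyz":[0.5,0,1.8],"angular":[0,0,0],"claw":8.7},
  {"xyz":[0.4,0,1.8],"angular":[0,0,0],"claw":8.7},
  {"xyz":[-0.4,0,1.2],"angular":[0,0,0],"claw":8.7},
  {"xyz":[-0.4,0,1.2],"angular":[0,0,0],"claw":8.7},
  {"xyz":[-0.4,0,1.2],"angular":[0,0,0],"claw":8.7},
  {"xyz":[-0.4,0,1.1],"angular":[0,0,0],"claw":8.7},
  {"xyz":[-0.4,0,0.95],"angular":[0,0,0],"claw":8.7},
  {"xyz":[0,0,0],"angular":[0,0,0],"claw":8.7},
  {"xyz":[0,0,0],"angular":[0,0,0],"claw":8.7},
  {"xyz":[0,0,0],"angular":[0,0,0],"claw":7.2},
  {"xyz":[0,0,0],"angular":[0,0,0],"claw":6.4},
  {"xyz":[0,0,0],"angular":[0,0,0],"claw":5.6},
  {"xyz":[0,0,0],"angular":[0,0,0],"claw":5.0},
  {"xyz":[0,0,0],"angular":[0,0,0],"claw":5.0},
  {"xyz":[0,0,0],"angular":[0,0,0],"claw":5.0},
  {"xyz":[0,0,0],"angular":[0,0,0],"claw":5.0},
], force=15)

```text
t: 19.95
eef_pos: [0.6121, 0.1642, 0.1223]
ee_rot: [-3.141, 0.264, -2.845]
force: [-2.7, -0.1, 4.7]
width: 0.0607
gripper_force: 15.0
```

```bash
python3 - <<'E'
from opts import *
from station import monitor
s=monitor.get_state();print(np.round(s["q"],2),s["force"],s["width"],s["gripper_force"])
R=rackR(17)*Y(np.radians(20));z=R.as_matrix()[:,2]
goto(s,np.array([.6045,.1618,.132])-.015*a-.003*z,R)
E
```

```text
[ 0.61  0.27 -0.53  0.17 -0.52 -2.02] [-2.68710141 -0.09252936  4.65316138] 0.06066363274626105 15.000083222607259
shift [ 0.01 -0.   -0.03] turn [-0.07  0.09 -0.03]
```

>>> servo_tool([
  {"xyz":[0.1,0,-0.3],"angular":[0,0,0],"claw":5.0},
  {"xyz":[0.35,0,-0.95],"angular":[0,0,0],"claw":5.0},
  {"xyz":[0.7,0,-1.9],"angular":[0,0,0],"claw":5.0},
  {"xyz":[0.7,0,-1.9],"angular":[0,0,0],"claw":5.0},
  {"xyz":[0.7,0,-1.9],"angular":[0,0,0],"claw":5.0},
  {"xyz":[0.7,0,-1.9],"angular":[0,0,0],"claw":5.0},
  {"xyz":[0,0,-2.4],"angular":[0,0,0],"claw":5.0},
  {"xyz":[0,0,-2.4],"angular":[0,0,0],"claw":5.0},
  {"xyz":[0,0,-2.4],"angular":[0,0,0],"claw":5.0},
  {"xyz":[0,0,-2.4],"angular":[0,0,0],"claw":5.0},
  {"xyz":[0,0,-1.2],"angular":[0,0,0],"claw":5.0},
  {"xyz":[0,0,0],"angular":[0,5,0],"claw":5.0},
  {"xyz":[0,0,0],"angular":[0,5,0],"claw":5.0},
  {"xyz":[0,0,0],"angular":[0,5,0],"claw":5.0},
  {"xyz":[0,0,0],"angular":[0,5,0],"claw":5.0},
  {"xyz":[0,0,0],"angular":[0,5,0],"claw":5.0},
  {"xyz":[0,0,0],"angular":[0,5,0],"claw":5.0},
  {"xyz":[0,0,0],"angular":[0,4.9,0],"claw":5.0},
  {"xyz":[0,0,0],"angular":[0,0,0],"claw":5.0},
])

```text
t: 21.85
eef_pos: [0.5335, 0.1405, 0.2999]
ee_rot: [-3.14, -0.353, -2.847]
force: [0.6, 0.6, -3.1]
width: 0.0607
gripper_force: 15.0
```

```bash
python3 st.py .580 -.2025 .36
```

```text
22.0 [ 0.12  0.15 -2.52] [0.533  0.1401 0.3027] 0.06095981857124183
shift [  7.08 -34.15  -3.8 ] turn [-0.05  0.2  -0.08]
```

>>> servo_tool([
  {"xyz":[0.4,-1.65,-0.2],"angular":[0,0,0],"claw":5.0},
  {"xyz":[0.75,-3.5,-0.4],"angular":[0,0,0],"claw":5.0},
  {"xyz":[0.75,-3.5,-0.4],"angular":[0,0,0],"claw":5.0},
  {"xyz":[0.75,-3.5,-0.4],"angular":[0,0,0],"claw":5.0},
  {"xyz":[0.75,-3.5,-0.4],"angular":[0,0,0],"claw":5.0},
  {"xyz":[0.75,-3.5,-0.4],"angular":[0,0,0],"claw":5.0},
  {"xyz":[0.75,-3.5,-0.4],"angular":[0,0,0],"claw":5.0},
  {"xyz":[0.75,-3.5,-0.4],"angular":[0,0,0],"claw":5.0},
  {"xyz":[0.75,-3.5,-0.4],"angular":[0,0,0],"claw":5.0},
  {"xyz":[0.68,-3.5,-0.4],"angular":[0,0,0],"claw":5.0},
  {"xyz":[0,-1.0,0],"angular":[0,0,0],"claw":5.0},
  {"xyz":[0,0,0],"angular":[0,0,0],"claw":5.0},
  {"xyz":[0,0,0],"angular":[0,0,0],"claw":5.0},
])

```text
t: 23.3
eef_pos: [0.5806, -0.2019, 0.3637]
ee_rot: [-3.14, -0.345, -2.847]
force: [0.2, 0.5, -2.5]
width: 0.0603
gripper_force: 15.0
```

```bash
python3 st.py .580 -.2025 .248
```

```text
23.45 [ 0.15  0.07 -2.22] [ 0.581  -0.2011  0.3637] 0.060909249163987565
shift [-3.78 -0.09 10.63] turn [-0.07  0.2  -0.  ]
```

>>> servo_tool([
  {"xyz":[-0.28,-0.09,0.8],"angular":[0,0.2,0],"claw":5.0},
  {"xyz":[-0.55,0,1.55],"angular":[0,0,0],"claw":5.0},
  {"xyz":[-0.55,0,1.55],"angular":[0,0,0],"claw":5.0},
  {"xyz":[-0.55,0,1.55],"angular":[0,0,0],"claw":5.0},
  {"xyz":[-0.55,0,1.55],"angular":[0,0,0],"claw":5.0},
  {"xyz":[-0.55,0,1.55],"angular":[0,0,0],"claw":5.0},
  {"xyz":[-0.45,0,1.25],"angular":[0,0,0],"claw":5.0},
  {"xyz":[-0.3,0,0.8],"angular":[0,0,0],"claw":5.0},
  {"xyz":[0,0,0],"angular":[0,0,0],"claw":5.0},
  {"xyz":[0,0,0],"angular":[0,0,0],"claw":5.0},
])

```text
t: 24.45
eef_pos: [0.5811, -0.2033, 0.2512]
ee_rot: [-3.14, -0.349, -2.846]
force: [-0.2, 0.1, -2.5]
width: 0.0604
gripper_force: 15.0
```

```bash
python3 st.py .580 -.2025 .2257
```

```text
24.6 [-0.21  0.04 -1.85] [ 0.5812 -0.2033  0.2516] 0.06028061786975308
shift [-0.8   0.12  2.17] turn [-0.08  0.04 -0.08]
```

>>> servo_tool([
  {"xyz":[-0.14,0.1,0.4],"angular":[0,0,0],"claw":5.0},
  {"xyz":[-0.17,0,0.47],"angular":[0,0,0],"claw":5.0},
  {"xyz":[-0.17,0,0.47],"angular":[0,0,0],"claw":5.0},
  {"xyz":[-0.14,0,0.38],"angular":[0,0,0],"claw":5.0},
  {"xyz":[0,0,0],"angular":[0,0,0],"claw":5.0},
  {"xyz":[0,0,0],"angular":[0,0,0],"claw":5.0},
  {"xyz":[-0.03,0,0.09],"angular":[0,0,0],"claw":5.0},
  {"xyz":[0,0,0],"angular":[0,0,0],"claw":5.0},
])

```text
t: 25.4
eef_pos: [0.5805, -0.2024, 0.2316]
ee_rot: [-3.14, -0.349, -2.846]
force: [-1.0, 0.1, -1.7]
width: 0.0607
gripper_force: 15.0
```

```bash
python3 st.py .580 -.2025 .2257
```

```text
25.55 [ 0.01  0.12 -2.08] [ 0.5805 -0.2024  0.2316] 0.06092917353266917
shift [-0.16  0.    0.27] turn [-0.05 -0.03 -0.07]
```

>>> servo_tool([
  {"xyz":[-0.06,0,0.17],"angular":[0,0,0],"claw":5.0},
  {"xyz":[0,0,0],"angular":[0,0,0],"claw":5.0},
  {"xyz":[0,0,0],"angular":[0,0,0],"claw":5.0},
])

```text
t: 25.85
eef_pos: [0.5804, -0.2023, 0.2296]
ee_rot: [-3.14, -0.349, -2.846]
force: [-0.7, 0.6, -2.3]
width: 0.0603
gripper_force: 15.0
```

```bash
python3 st.py .580 -.2025 .2257
```

```text
26.0 [-0.31  0.49 -2.5 ] [ 0.5804 -0.2024  0.2297] 0.06069043206630424
shift [-0.1  -0.    0.09] turn [-0.04 -0.05 -0.07]
```

>>> servo_tool([
  {"xyz":[-0.04,0,0.1],"angular":[0,0,0],"claw":5.0},
  {"xyz":[0,0,0],"angular":[0,0,0],"claw":5.0},
  {"xyz":[0,0,0],"angular":[0,0,0],"claw":5.0},
])

```text
t: 26.3
eef_pos: [0.5806, -0.2024, 0.2289]
ee_rot: [-3.14, -0.349, -2.846]
force: [-0.1, -0.0, 0.0]
width: 0.0607
gripper_force: 15.0
```

```bash
python3 st.py .580 -.2025 .2257
```

```text
26.45 [ 0.44 -0.06  0.46] [ 0.5805 -0.2024  0.2289] 0.06069497142245506
shift [-0.06  0.01  0.02] turn [-0.06 -0.02 -0.08]
```

Seated: the force went from −2.3 to +0.5 N. Releasing and rising.

>>> servo_tool([
  {"xyz":[0,0,0],"angular":[0,0,0],"claw":6.5},
  {"xyz":[0,0,0],"angular":[0,0,0],"claw":7.4},
  {"xyz":[0,0,0],"angular":[0,0,0],"claw":8.7},
  {"xyz":[0,0,0],"angular":[0,0,0],"claw":8.7},
  {"xyz":[0,0,0],"angular":[0,0,0],"claw":8.7},
  {"xyz":[0.3,0,-0.9],"angular":[0,0,0],"claw":8.7},
  {"xyz":[0.7,0,-1.9],"angular":[0,0,0],"claw":8.7},
  {"xyz":[0.8,0,-2.4],"angular":[0,0,0],"claw":8.7},
  {"xyz":[0.8,0,-2.4],"angular":[0,0,0],"claw":8.7},
  {"xyz":[0.4,0,-1.2],"angular":[0,0,0],"claw":8.7},
  {"xyz":[0,0,0],"angular":[0,0,0],"claw":8.7},
  {"xyz":[0,0,0],"angular":[0,0,0],"claw":8.7},
])

```text
t: 27.65
eef_pos: [0.582, -0.2015, 0.321]
ee_rot: [-3.141, -0.35, -2.846]
force: [-0.3, 0.2, -1.5]
width: 0.0868
gripper_force: 0.0
```

```bash
python3 - <<'E'
from chk import *
d=snap("w11",["scene","wrist"]);s=d["s"]
chk(d["scene"],(70,90,20),(95,255,255),.076);print();chk(d["scene"],(0,0,110),(180,40,255),.136,(215,270,165,222))
R=rackR(17)*Y(np.radians(35))
print();goto(s,[.449,-.056,.20],R);print(R.inv().apply(np.array([.449,-.056,.2])-s["eef_pos"])*100)
E
```

```text
t 27.75 p [ 0.5818 -0.2015  0.3203] rpy [-3.1414 -0.3513 -2.846 ] F [-0.59 -0.01 -0.7 ] 0.0868508265922669 0.0
seen 229 214 259 247 pred [227.6 206.5] [259.5 246.2]
(218, np.int64(229), np.int64(257), np.float64(243.0)) (224, np.int64(230), np.int64(258), np.float64(244.0)) (230, np.int64(231), np.int64(258), np.float64(244.5)) (236, np.int64(233), np.int64(258), np.float64(245.5)) (242, np.int64(236), np.int64(256), np.float64(246.0)) 
seen 225 183 257 222 pred [223.6 182.2] [257.  223.5]
(187, np.int64(229), np.int64(254), np.float64(241.5)) (193, np.int64(225), np.int64(255), np.float64(240.0)) (199, np.int64(226), np.int64(255), np.float64(240.5)) (205, np.int64(227), np.int64(256), np.float64(241.5)) (211, np.int64(229), np.int64(255), np.float64(242.0)) (217, np.int64(231), np.int64(255), np.float64(243.0)) 
shift [ 3.8  17.79 14.2 ] turn [  0.   -20.15  -0.06]
[ 8.44546081 17.80029006 12.02427288]
```

The seen outlines of both cups match the seated, upright predictions. Next is the stopper.

>>> servo_tool([
  {"xyz":[0,0,0],"angular":[0,-6.7,0],"claw":8.0},
  {"xyz":[0,0,0],"angular":[0,-6.7,0],"claw":7.0},
  {"xyz":[0,0,0],"angular":[0,-6.7,0],"claw":6.0},
  {"xyz":[0.8,1.8,0],"angular":[0,0,0],"claw":5.0},
  {"xyz":[1.6,3.4,0],"angular":[0,0,0],"claw":5.0},
  {"xyz":[1.6,3.4,0],"angular":[0,0,0],"claw":5.0},
  {"xyz":[1.6,3.4,0.5],"angular":[0,0,0],"claw":5.0},
  {"xyz":[1.6,3.4,2.5],"angular":[0,0,0],"claw":5.0},
  {"xyz":[1.2,2.4,2.5],"angular":[0,0,0],"claw":5.0},
  {"xyz":[0,0,2.5],"angular":[0,0,0],"claw":5.0},
  {"xyz":[0,0,2.5],"angular":[0,0,0],"claw":5.0},
  {"xyz":[0,0,0],"angular":[0,0,0],"claw":5.0},
  {"xyz":[0,0,0],"angular":[0,0,0],"claw":5.0},
])

```text
t: 29.05
eef_pos: [0.45, -0.0562, 0.2163]
ee_rot: [-3.14, -0.0, -2.846]
force: [-0.5, -0.4, -0.0]
width: 0.0499
gripper_force: 0.0
```

```bash
python3 - <<'E'
from opts import *
d=snap("w12",["wrist"]);s=d["s"];w=d["wrist"];print(np.round(s["q"],2))
R=rackR(17)*Y(np.radians(35));goto(s,[.449,-.056,.055],R)
hsv=cv2.cvtColor(w["color"],cv2.COLOR_BGR2HSV)
pk=proj(w,[.449,-.056,.064],True);print("pred knob",pk)
x,y=pk.astype(int);print(hsv[y,x])
k=cv2.inRange(hsv,(18,150,60),(32,255,255));q=np.zeros_like(k);q[y-40:y+40,x-40:x+40]=k[y-40:y+40,x-40:x+40]
for c in cv2.findContours(q,0,1)[0]:
  if cv2.contourArea(c)>60:print(cv2.contourArea(c),cv2.boundingRect(c),cv2.minEnclosingCircle(c))
ring=np.array([proj(w,[.449+.012*np.cos(t),-.056+.012*np.sin(t),z],True) for t in np.linspace(0,6.28,40) for z in(.064,.03)]);print(ring.min(0),ring.max(0))
cv2.imwrite("pics/c12.png",cv2.resize(w["color"][max(0,y-100):y+100,max(0,x-130):x+130],None,fx=3,fy=3))
E
```

```text
t 29.1 p [ 0.4507 -0.0561  0.217 ] rpy [-3.1399e+00  1.5000e-03 -2.8458e+00] F [0.33 0.16 0.13] 0.049715086270444374 0.0
[ 0.31  0.01 -0.5   0.   -1.06 -1.59]
shift [ 0.18  0.09 16.2 ] turn [-0.09  0.06 -0.05]
pred knob [318.85244725 232.42439172]
[ 19 156 175]
634.5 (304, 218, 29, 31) ((318.27166748046875, 232.58660888671875), 15.510085105895996)
[303.8555204  209.75588461] [333.82437442 246.8078459 ]
```

View pics/c12.png

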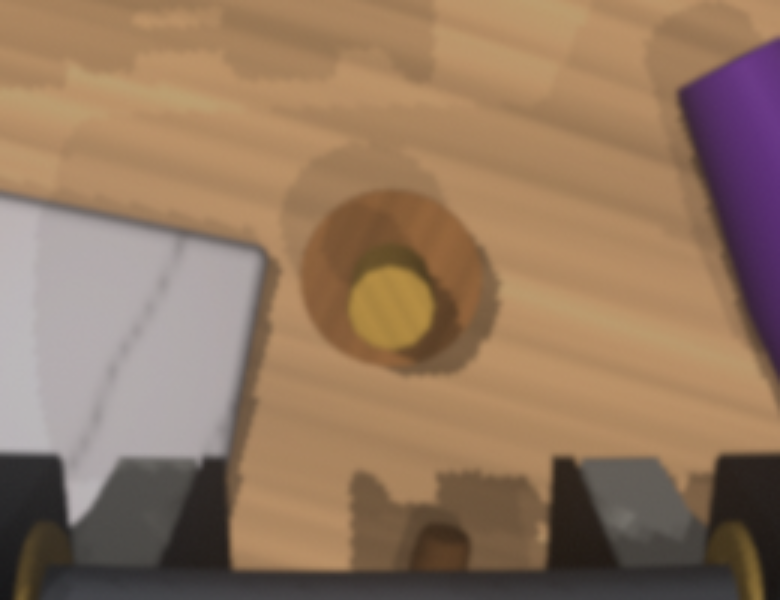

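The crop shows the brass knob at (391,306), within 2 px of the prediction, with free space around it. Descending and gripping.

>>> servo_tool([
  {"xyz":[0.1,0.1,1.5],"angular":[0,0,0],"claw":5.0},
  {"xyz":[0,0,3.0],"angular":[0,0,0],"claw":5.0},
  {"xyz":[0,0,3.0],"angular":[0,0,0],"claw":5.0},
  {"xyz":[0,0,3.0],"angular":[0,0,0],"claw":5.0},
  {"xyz":[0,0,2.0],"angular":[0,0,0],"claw":5.0},
  {"xyz":[0,0,1.5],"angular":[0,0,0],"claw":5.0},
  {"xyz":[0,0,1.0],"angular":[0,0,0],"claw":5.0},
  {"xyz":[0,0,1.0],"angular":[0,0,0],"claw":5.0},
  {"xyz":[0,0,0],"angular":[0,0,0],"claw":5.0},
  {"xyz":[0,0,0],"angular":[0,0,0],"claw":5.0},
  {"xyz":[0,0,0],"angular":[0,0,0],"claw":3.8},
  {"xyz":[0,0,0],"angular":[0,0,0],"claw":2.8},
  {"xyz":[0,0,0],"angular":[0,0,0],"claw":1.8},
  {"xyz":[0,0,0],"angular":[0,0,0],"claw":1.4},
  {"xyz":[0,0,0],"angular":[0,0,0],"claw":1.4},
  {"xyz":[0,0,0],"angular":[0,0,0],"claw":1.4},
], force=12)

```text
t: 30.7
eef_pos: [0.4494, -0.0554, 0.0565]
ee_rot: [-3.14, 0.002, -2.846]
force: [0.8, -0.7, 1.6]
width: 0.0239
gripper_force: 12.0
```

```bash
sed -i 's/radians(55)/radians(float(sys.argv[4]) if len(sys.argv)>4 else 55)/' st.py; python3 st.py .449 -.056 .054 35
```

```text
30.85 [-0.   -0.41  2.58] [ 0.4494 -0.0554  0.0564] 0.02351535342045813
shift [ 0.05 -0.04 -0.06] turn [-0.07  0.07 -0.05]
```

>>> servo_tool([
  {"xyz":[0,0,-0.4],"angular":[0,0,0],"claw":1.4},
  {"xyz":[0,0,-1.2],"angular":[0,0,0],"claw":1.4},
  {"xyz":[0,0,-2.8],"angular":[0,0,0],"claw":1.4},
  {"xyz":[0,0,-3.5],"angular":[0,0,0],"claw":1.4},
  {"xyz":[0,0,-3.5],"angular":[0,0,0],"claw":1.4},
  {"xyz":[0,0,-3.5],"angular":[0,0,0],"claw":1.4},
  {"xyz":[0,0,-3.5],"angular":[0,0,0],"claw":1.4},
  {"xyz":[0,0,-3.5],"angular":[0,0,0],"claw":1.4},
  {"xyz":[0,0,-3.5],"angular":[0,0,0],"claw":1.4},
  {"xyz":[0,0,-3.0],"angular":[0,0,0],"claw":1.4},
  {"xyz":[0,0,-2.0],"angular":[0,0,0],"claw":1.4},
  {"xyz":[0,0,0],"angular":[0,0,0],"claw":1.4},
  {"xyz":[0,0,0],"angular":[0,0,0],"claw":1.4},
])

```text
t: 32.15
eef_pos: [0.4483, -0.0551, 0.36]
ee_rot: [-3.141, 0.001, -2.846]
force: [-0.2, 0.2, -0.5]
width: 0.0234
gripper_force: 12.0
```

```bash
python3 st.py .580 -.2025 .357 35
```

```text
32.3 [-0.18  0.05 -0.86] [ 0.4481 -0.0552  0.3591] 0.02367578304588035
shift [ -8.32 -17.93  -0.08] turn [-0.04 -0.06 -0.05]
```

>>> servo_tool([
  {"xyz":[-0.7,-1.5,0],"angular":[0,0,0],"claw":1.4},
  {"xyz":[-1.3,-2.8,0],"angular":[0,0,0],"claw":1.4},
  {"xyz":[-1.3,-2.8,0],"angular":[0,0,0],"claw":1.4},
  {"xyz":[-1.3,-2.8,0],"angular":[0,0,0],"claw":1.4},
  {"xyz":[-1.3,-2.8,0],"angular":[0,0,0],"claw":1.4},
  {"xyz":[-1.3,-2.8,0],"angular":[0,0,0],"claw":1.4},
  {"xyz":[-0.8,-1.7,0],"angular":[0,0,0],"claw":1.4},
  {"xyz":[-0.3,-0.75,0],"angular":[0,0,0],"claw":1.4},
  {"xyz":[0,0,0],"angular":[0,0,0],"claw":1.4},
  {"xyz":[0,0,0],"angular":[0,0,0],"claw":1.4},
])

```text
t: 33.3
eef_pos: [0.58, -0.2023, 0.3601]
ee_rot: [-3.141, 0.001, -2.846]
force: [-0.6, -0.3, -0.1]
width: 0.0235
gripper_force: 12.0
```

```bash
python3 st.py .580 -.2025 .2725 35; python3 - <<'E'
from opts import *
d=snap("w13",["wrist"]);w=d["wrist"]
hsv=cv2.cvtColor(w["color"],cv2.COLOR_BGR2HSV);k=cv2.inRange(hsv,(0,0,100),(180,45,255))
pp=np.array([proj(w,[.580+.031*np.cos(t),-.2025+.031*np.sin(t),.241],True) for t in np.linspace(0,6.28,60)]);print("pred rim",pp.min(0),pp.max(0))
x0,y0=(pp.min(0)-12).astype(int);x1,y1=(pp.max(0)+12).astype(int)
q=np.zeros_like(k);q[y0:y1,x0:x1]=k[y0:y1,x0:x1]
for r in range(y0,y1,8):
  xs=np.where(q[r])[0];print(r,(xs.min(),xs.max()) if len(xs) else None,end=" ")
E
```

```text
33.45 [-0.6  -0.05 -0.55] [ 0.58   -0.202   0.3611] 0.023819978781587467
shift [ 0.03 -0.03  8.56] turn [-0.07  0.1  -0.01]
t 33.5 p [ 0.5801 -0.2021  0.3612] rpy [-3.1403e+00  2.4000e-03 -2.8450e+00] F [ 0.04 -0.36 -0.84] 0.02365577916968972 11.987624019384384
pred rim [274.56190698 201.48523313] [360.68958295 284.2451956 ]
189 (np.int64(262), np.int64(371)) 197 (np.int64(262), np.int64(371)) 205 (np.int64(262), np.int64(371)) 213 (np.int64(262), np.int64(371)) 221 (np.int64(262), np.int64(371)) 229 (np.int64(262), np.int64(371)) 237 (np.int64(262), np.int64(371)) 245 (np.int64(262), np.int64(371)) 253 (np.int64(262), np.int64(371)) 261 (np.int64(262), np.int64(371)) 269 (np.int64(262), np.int64(371)) 277 (np.int64(369), np.int64(371)) 285 (np.int64(262), np.int64(371)) 293 (np.int64(355), np.int64(371))
```

>>> servo_tool([
  {"xyz":[0,0,0.8],"angular":[0,0,0],"claw":1.4},
  {"xyz":[0,0,1.5],"angular":[0,0,0],"claw":1.4},
  {"xyz":[0,0,1.5],"angular":[0,0,0],"claw":1.4},
  {"xyz":[0,0,1.2],"angular":[0,0,0],"claw":1.4},
  {"xyz":[0,0,1.0],"angular":[0,0,0],"claw":1.4},
  {"xyz":[0,0,0.7],"angular":[0,0,0],"claw":1.4},
  {"xyz":[0,0,0.5],"angular":[0,0,0],"claw":1.4},
  {"xyz":[0,0,0.4],"angular":[0,0,0],"claw":1.4},
  {"xyz":[0,0,0],"angular":[0,0,0],"claw":1.4},
  {"xyz":[0,0,0],"angular":[0,0,0],"claw":1.4},
])

```text
t: 34.5
eef_pos: [0.5807, -0.2029, 0.2849]
ee_rot: [-3.14, 0.002, -2.846]
force: [-0.7, -0.0, -0.3]
width: 0.0238
gripper_force: 12.0
```

```bash
python3 st.py .580 -.2025 .2725 35
```

```text
34.65 [-0.44 -0.21 -0.39] [ 0.5807 -0.2028  0.285 ] 0.023378839922431487
shift [0.06 0.05 0.95] turn [-0.08  0.09 -0.05]
```

>>> servo_tool([
  {"xyz":[0.05,0.03,0.3],"angular":[0,0,0],"claw":1.4},
  {"xyz":[0,0,0.3],"angular":[0,0,0],"claw":1.4},
  {"xyz":[0,0,0.2],"angular":[0,0,0],"claw":1.4},
  {"xyz":[0,0,0],"angular":[0,0,0],"claw":1.4},
  {"xyz":[0,0,0],"angular":[0,0,0],"claw":1.4},
])

```text
t: 35.15
eef_pos: [0.58, -0.2026, 0.2765]
ee_rot: [-3.141, 0.001, -2.846]
force: [-0.3, 1.1, -0.4]
width: 0.0236
gripper_force: 12.0
```

```bash
python3 st.py .580 -.2025 .2725 35
```

```text
35.3 [ 0.11  0.46 -0.34] [ 0.58   -0.2026  0.2767] 0.023928534013975312
shift [-0.    0.01  0.12] turn [-0.07  0.06 -0.05]
```

>>> servo_tool([
  {"xyz":[0,0,0.08],"angular":[0,0,0],"claw":1.4},
  {"xyz":[0,0,0],"angular":[0,0,0],"claw":1.4},
  {"xyz":[0,0,0],"angular":[0,0,0],"claw":1.4},
])

```text
t: 35.6
eef_pos: [0.58, -0.2026, 0.2758]
ee_rot: [-3.14, 0.002, -2.846]
force: [-0.7, -0.1, -1.9]
width: 0.0237
gripper_force: 12.0
```

```bash
sed -i 's/range(4)/range(8)/' st.py; python3 st.py .580 -.2025 .2725 35
```

```text
35.95 [ 0.48  0.41 -0.69] [ 0.58   -0.2027  0.2758] 0.023446097897251883
shift [-0.    0.01  0.03] turn [-0.07  0.06 -0.06]
```

>>> servo_tool([
  {"xyz":[0,0,0.06],"angular":[0,0,0],"claw":1.4},
  {"xyz":[0,0,0],"angular":[0,0,0],"claw":1.4},
  {"xyz":[0,0,0],"angular":[0,0,0],"claw":1.4},
])

```text
t: 36.25
eef_pos: [0.58, -0.2027, 0.2753]
ee_rot: [-3.14, 0.002, -2.846]
force: [-0.0, 0.3, 0.2]
width: 0.0234
gripper_force: 12.0
```

```bash
python3 st.py .580 -.2025 .2725 35
```

```text
36.6 [0.45 0.5  0.02] [ 0.58   -0.2027  0.2752] 0.023869164469236297
shift [-0.01  0.02 -0.03] turn [-0.07  0.06 -0.05]
```

Contact is at TCP z = 0.2752 m (nominal 0.2754), and the weight is carried. Releasing.

>>> servo_tool([
  {"xyz":[0,0,0],"angular":[0,0,0],"claw":2.8},
  {"xyz":[0,0,0],"angular":[0,0,0],"claw":3.8},
  {"xyz":[0,0,0],"angular":[0,0,0],"claw":5.0},
  {"xyz":[0,0,0],"angular":[0,0,0],"claw":5.0},
  {"xyz":[0,0,0],"angular":[0,0,0],"claw":5.0},
  {"xyz":[0,0,-0.6],"angular":[0,0,0],"claw":5.0},
  {"xyz":[0,0,-1.5],"angular":[0,0,0],"claw":5.0},
  {"xyz":[0,0,-2.5],"angular":[0,0,0],"claw":5.0},
  {"xyz":[0,0,-2.5],"angular":[0,0,0],"claw":5.0},
  {"xyz":[0,0,-2.0],"angular":[0,0,0],"claw":5.0},
  {"xyz":[0,0,-1.0],"angular":[0,0,0],"claw":5.0},
  {"xyz":[0,0,0],"angular":[0,0,0],"claw":5.0},
  {"xyz":[0,0,0],"angular":[0,0,0],"claw":5.0},
  {"xyz":[0,0,0],"angular":[0,0,0],"claw":5.0},
])

```text
t: 38.0
eef_pos: [0.5794, -0.2024, 0.3748]
ee_rot: [-3.141, -0.0, -2.846]
force: [0.4, 0.3, -0.6]
width: 0.0499
gripper_force: 0.0
```

```bash
python3 - <<'E'
from chk import *
d=snap("w14",["scene","wrist"]);sc=d["scene"];w=d["wrist"]
chk(sc,(70,90,20),(95,255,255),.076);print();chk(sc,(0,0,110),(180,40,255),.136,(215,270,165,222));print()
hsv=cv2.cvtColor(sc["color"],cv2.COLOR_BGR2HSV);k=cv2.inRange(hsv,(15,120,50),(32,255,255));q=np.zeros_like(k);q[140:185,215:265]=k[140:185,215:265]
k0=proj(sc,[.58,-.2025,.219+.064]);k1=proj(sc,[.58,-.2025,.219+.03]);print("pred knob top/bottom",k0,k1)
for c in cv2.findContours(q,0,1)[0]:
  if cv2.contourArea(c)>30:print(cv2.contourArea(c),cv2.boundingRect(c))
hw=cv2.cvtColor(w["color"],cv2.COLOR_BGR2HSV);kk=cv2.inRange(hw,(18,150,60),(32,255,255));p=proj(w,[.58,-.2025,.283],True);print("wrist pred knob",p);x,y=p.astype(int);q=np.zeros_like(kk);q[max(0,y-50):y+50,x-50:x+50]=kk[max(0,y-50):y+50,x-50:x+50]
for c in cv2.findContours(q,0,1)[0]:
  if cv2.contourArea(c)>60:print(cv2.boundingRect(c),cv2.minEnclosingCircle(c))
E
```

```text
t 38.1 p [ 0.5795 -0.2025  0.3751] rpy [-3.1412e+00 -2.0000e-04 -2.8458e+00] F [-0.63 -0.02  0.15] 0.050383721140630486 0.0
seen 229 214 259 247 pred [227.6 206.5] [259.5 246.2]
(218, np.int64(229), np.int64(257), np.float64(243.0)) (224, np.int64(230), np.int64(258), np.float64(244.0)) (230, np.int64(231), np.int64(258), np.float64(244.5)) (236, np.int64(233), np.int64(258), np.float64(245.5)) (242, np.int64(236), np.int64(256), np.float64(246.0)) 
seen 225 188 257 222 pred [223.6 182.2] [257.  223.5]
(192, np.int64(225), np.int64(255), np.float64(240.0)) (198, np.int64(226), np.int64(255), np.float64(240.5)) (204, np.int64(227), np.int64(256), np.float64(241.5)) (210, np.int64(228), np.int64(255), np.float64(241.5)) (216, np.int64(230), np.int64(256), np.float64(243.0)) 
pred knob top/bottom [237.27023993 172.36207711] [239.32773025 187.50432613]
30.5 (243, 150, 19, 4)
1249.5 (215, 140, 50, 45)
wrist pred knob [317.84351872 257.68264286]
(300, 244, 35, 32) ((316.90130615234375, 259.3223571777344), 17.112215042114258)
```

The stopper sits centred (knob seen at (317,259), predicted (318,258)) and the stack has not moved. Handing in.

```bash
python3 -c "
from station import order
print(order.job_done())"
```

```text
the job is handed in; nothing more can be done
None
```

The job is handed in: the green cup is in the brown one, the white in the green, and the stopper closes the top. The stack stood upright in the last camera check at about 38 s of the 72 s allowed; the judge's verdict isn't shown to me.

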